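# Make the bench parts washer safe and set it up for the next batch

### The arm

A 7-joint arm with a two-finger parallel gripper is mounted at the origin on the work surface. World frame = base frame: x ahead of the robot, y to its left, z up, the work surface at z = 0. Lengths are in m, angles in rad, forces in N, time in s.
With the tool pointing down it reaches from about 0.4 to 0.85 m from the base axis. Payload 10.4 kg.
Tool frame: the origin (TCP) lies between the finger pads; the fingertips stand 14 mm ahead of it and the grasp point (between the pads) lies 5 mm behind it (r.finger_overhang is the z of the fingertips in the tool frame, in m); z points along the fingers, y is the line along which they close (so a half turn about z gives the same grasp; the last joint's range is limited). The gripper opens to 87 mm and grips with 3 to 60 N. Pads are 19 mm wide; open, the fingers measure 117 mm over their backs; the gripper's body (75 mm by 190 mm) begins 51 mm behind the grasp point.
Start: joints at [-1.26, 0.332, -0.065, 1.46, 0.022, 1.35, -0.088], TCP at [0.205, 0.591, 0.237] pointing down, gripper open.
Joint ranges: [-2.6, 2.6], [-0.5, 2.12], [-1.47, 1.34], [0.16, 2.42], [-1.27, 4.41], [0.06, 2.06], [-2.6, 2.6]. Speed limits (rad/s): [2.22, 2.22, 2.79, 2.79, 3.14, 3.14, 3.14].

### API

Orientations are given as a unit quaternion [x, y, z, w].
In Python, from bench import r, optics gives the robot as it stands.
- The arm moves only by the shell command python3 -m pendant 'ROWS' [FORCE]. ROWS is JSON, a list of rows, each a list of 7 numbers: the closure, from -1 (fully open) to 1 (shut), then the shift along the tool's x, y, z scaled (see below), then the turn, a rotation vector about the tool's x, y, z scaled (see below). In form: [[grip, x, y, z, rx, ry, rz], ...]. A call has 1 to 8 rows; each row is the pose to reach, as a shift and turn from the pose commanded when the call began, along the tool's axes at that moment; what a row does not reach only later rows make up. The controller multiplies each number of a shift by 0.3 m and each number of a turn by 120 degrees. A row lasts 1/8 s, in which the tool goes at most 62.5 mm and 10.7 degrees, less where a joint would pass 70% of its speed; a pose out of reach is approached as far as the arm can. A call with a number of a shift or a turn outside -1 to 1 is refused whole. A call with a gripper value outside its range is refused whole. The fingers move at their own pace and stop on an object; FORCE is the grip in N (left out, the last holds). Time passes only in rows, so rows that repeat a pose let the fingers close. It gives the time, the measured TCP pose, the force, the opening and the grip force at its end, in the units of the state.
- r.read_state(): the state, without advancing time (a new reading comes with each control period).
- optics.camera(name): name is "side" or "top"; returns a dict with "pixels" (384x512x3 uint8, red, green, blue), "vfov" (degrees; the focal length in pixels is half the picture's height over the tangent of half this angle, whatever the lens; pixels are square), "cx", "cy" (the principal point, pixels), "rvec" (rotation vector, rad) and "tvec" (3), from world to camera coordinates, as OpenCV has them. Camera axes: x right, y down, z forward; pixel columns grow to the right and rows downward; lengths in m; the calibration is good to about 2 mm. A picture is of the moment at which its call begins. There is no depth.
- r.close_job(): hands the job in; it is judged then, once.
The state is a dict: "time": time; "joint_positions": joint angles; "joint_vel": joint speeds; "joint_torque": joint torques, N m; "ee_pos": TCP position; "eef_rot": TCP orientation; "ft_force": force on the tool from outside, world axes, zero at the start; "torque": the same for the moment, N m; "width": finger opening in m; "grip_force": force on a finger pad.
Only numpy, scipy, OpenCV 4.12 (cv2) and the standard library are available. Lean on these libraries where they do the work, as an engineer would, in place of code of your own. Each camera call takes 0.05 s, during which the arm holds its last target. There are 200 camera calls.

### The job

The bench parts washer has to be made ready for refilling and for its next batch: turn its isolator off, then turn the tank's pressure cap anticlockwise to its first stop and leave it there for two seconds to vent, press it down and turn it on past the stop to release it, lift it off and stand it right way up in the little drip tray. Only when the cap is off, screw the spray head further down (clockwise) until its outlet points straight at the middle of the sink. Lay all the dirty hubs and bearing blocks on the floor of the sink, each standing flat on its own base and none on top of another, and leave everything else on the bench as it is.

Things in the scene. Friction and masses are not known exactly. Their poses are not given: they have to be found in the camera images.
- isolator (a joint): rotary isolator handle, black, on top of the grey switch box (90 x 90 x 60 mm). Value: 0 = on, 1.57 = off; it grows anticlockwise seen from above. It snaps over the middle (0.79) to whichever end is nearer and rests there; about 0.25 N m moves it out of an end.
- isolator_grip (a point): point to grip on the isolator's axis, about 98 mm above the bench. The handle is a bar 64 mm long (along this point's x) and 16 mm wide (y), from 26 mm below to 12 mm above this point, on a 58 mm round disc.
- tank: fixed upright steel pressure tank, 150 mm across, 130 mm tall, with a pressure gauge on its +x side; on its top is a bayonet neck. Origin: centre of its underside, z up; x is the direction in which the cap's wing bar lies when the cap is fully shut.
- cap: loose black pressure cap of the tank, 0.22 kg: a round ribbed skirt 78 mm across with a wing bar on top, 68 mm long (along its x), 16 mm wide (y), spanning 28 to 62 mm above the origin. Origin: centre of the skirt's underside, z up. It starts shut, its x within 0.1 rad of the tank's x, and is the same after a half turn.
- neck (a point): centre of the tank's bayonet neck, 146 mm above the tank's underside: where the cap's origin is when shut. Anticlockwise from above the cap turns freely to the first stop, about 0.5 rad from shut; pressed 5 to 8 mm down there (10 N; it bottoms at 9 mm) it passes the stop; the ears hold it to 1.25 rad. From 1.3 to 2.4 rad it is free: its spring lifts it some 6 mm and it lifts straight off.
- drip_tray: fixed shallow aluminium tray, 110 mm (its x) by 140 mm (y), walls 18 mm high and 3 mm thick, floor 3 mm thick. Origin: centre of its underside.
- head (a joint): the spray head's turn on its thread, in rad: it grows clockwise seen from above (screwing in, sinking 3 mm a turn), 0 to 10 possible. There is no stop or shoulder at the right place; friction (0.25 N m) holds it where it is left. It starts between 0.3 and 2.0, and points at the sink once on its travel, between about 5.2 and 6.0.
- head_square (a point): point on the axis of the spray head, 10 mm below the top of the 30 x 30 mm square (35 mm high) by which it is turned, about 185 mm above the bench; z up, x is the horizontal direction in which the outlet points, the square's sides lie along x and y. The steel head sits on a fixed riser pipe. The flat outlet nozzle reaches 70 mm out from the axis, at 45 to 85 mm below the square's top.
- sink: fixed open stainless sink with a flat floor, 240 mm (its x) by 250 mm (y) outside, walls 50 mm high and 5 mm thick (rim flanged to 260 x 270 mm), floor 5 mm thick. Origin: centre of its underside, which is the middle of the sink.
- hub_a: loose dirty dark steel flanged hub, 0.4 kg: a round flange 80 mm across and 12 mm thick, with a round boss 40 mm across standing on its middle, 48 mm high in all. Origin: centre of the flange's underside, z up through the boss. Take it by the boss from above. May be absent (None).
- hub_b: loose dirty dark steel flanged hub, 0.4 kg: a round flange 80 mm across and 12 mm thick, with a round boss 40 mm across standing on its middle, 48 mm high in all. Origin: centre of the flange's underside, z up through the boss. Take it by the boss from above. May be absent (None).
- block_a: loose dirty part, dark steel bearing block (pillow block), 0.4 kg: a flat foot 96 mm (its x) by 38 mm (its y), 14 mm thick, with a bearing housing on the middle, 54 mm long in x, 32 mm thick in y, reaching 59 mm above the underside. Origin: centre of the foot's underside, z up. Take the housing across its 32 mm (closing along the block's y). May be absent (None).
- block_b: loose dirty part, dark steel bearing block (pillow block), 0.4 kg: a flat foot 96 mm (its x) by 38 mm (its y), 14 mm thick, with a bearing housing on the middle, 54 mm long in x, 32 mm thick in y, reaching 59 mm above the underside. Origin: centre of the foot's underside, z up. Take the housing across its 32 mm (closing along the block's y). May be absent (None).
- spanner: bystander: steel spanner 170 mm long lying on the bench; origin in its middle.
- tape_roll: bystander: black roll of tape, 64 mm across, 24 mm high, lying flat; origin under its centre.
- screwdriver: bystander: screwdriver 190 mm long lying on the bench.
- cup: bystander: red plastic cup, 72 mm across, 85 mm high; origin under its centre.
- spray_can: bystander: spray can, 62 mm across, 150 mm high; origin under its centre.
- oil_bottle: bystander: small white bottle, 60 mm across, 140 mm high; origin under its centre.

How it is judged:
On the way, in this order (a step that is already met when the one before it is completed fails the run):
1. the isolator is off (value of joint isolator above 1.4 rad), for 0.2 s.
2. the pressure cap rests at its first stop, to vent, for at least a second (turned 0.35 to 0.65 rad from shut, still on the neck) (value of joint isolator above 1.4 rad and angle between the x axis of cap and the x axis of tank, either way round between 0.35 and 0.65 rad and horizontal distance between cap and tank below 0.02 m and z of cap in the frame of tank below 0.16 m), for 1 s.
3. the cap is lifted off the neck (value of joint isolator above 1.4 rad and (z of cap in the frame of tank above 0.18 m or horizontal distance between cap and tank above 0.08 m)), for 0.1 s.
4. the spray head is screwed in until its outlet points at the middle of the sink (y of sink in the frame of head_square between -0.03 and 0.03 m and x of sink in the frame of head_square above 0.1 m and value of joint head above 3.5 rad), for 0.3 s.
At the end, for the whole second after the job is handed in: Isolator off (above 1.4). Cap upright (7 deg) and at rest on the drip tray's floor. Head turned in beyond 3.5 rad, the line of its outlet passing within 30 mm of the sink's middle. Every dirty part present upright (7 deg), at rest, on the sink's floor within its walls (all of step 4 and value of joint isolator above 1.4 rad and x of cap in the frame of drip_tray between -0.04 and 0.04 m and y of cap in the frame of drip_tray between -0.05 and 0.05 m and z of cap in the frame of drip_tray below 0.008 m and angle between each of cap, hub_a, hub_b, block_a, block_b's own z axis and vertical below 0.12 rad and height (world z) of cap below 0.05 m and linear speed of each of cap, hub_a, hub_b, block_a, block_b below 0.02 m/s and x of hub_a in the frame of sink between -0.115 and 0.115 m and y of hub_a in the frame of sink between -0.12 and 0.12 m and z of each of hub_a, hub_b, block_a, block_b in the frame of sink below 0.012 m and x of hub_b in the frame of sink between -0.115 and 0.115 m and y of hub_b in the frame of sink between -0.12 and 0.12 m and x of block_a in the frame of sink between -0.115 and 0.115 m and y of block_a in the frame of sink between -0.12 and 0.12 m and x of block_b in the frame of sink between -0.115 and 0.115 m and y of block_b in the frame of sink between -0.12 and 0.12 m); the robot touches nothing.
It fails at once if a bystander is moved more than 30 mm or knocked over (distance of any of spanner, tape_roll, screwdriver, cup, spray_can, oil_bottle from where it was at the start of the episode above 0.03 m or angle between any of cup, spray_can, oil_bottle's own z axis and vertical above 0.4 rad).
Of hub_a, hub_b, block_a, block_b only 2 to 4 are there at a start; the rules pass over those that are not, and their reading is None.
At some moment in a run one of hub_a, hub_b, block_a, block_b may be knocked a few centimetres aside while the robot is not near it.
It also fails if it takes over 208 s, if anything falls off the work surface, if the arm or the gripper's body presses on something with over 40 N, if the wrist force passes 120 N, or if a joint passes its speed limit or range.

## Working session

There is one attempt and no reset: what is moved stays moved. The work goes in short steps, Python scripts to look and compute and a shell command to move; the robot and the scene stay as the last step left them, time stands still between calls to the robot, and variables do not carry over. Pictures are saved under pics/ and viewed, at most 14 in all, crops included, and the job is handed in when it is done.

```bash
ls; mkdir -p pics; python3 - <<'E'
from bench import r, optics
import cv2, numpy as np
for n in("top","side"):
    c=optics.camera(n); cv2.imwrite(f"pics/{n}0.png",cv2.resize(c["pixels"][:,:,::-1],None,fx=1.5,fy=1.5,interpolation=cv2.INTER_CUBIC))
    R=cv2.Rodrigues(np.array(c["rvec"]))[0]; print(n,c["vfov"],c["cx"],c["cy"],c["rvec"],c["tvec"],"pos",-R.T@np.array(c["tvec"]),[k for k in c])
print(r.read_state(), r.finger_overhang)
E
```

```text
pics
top 49.10877873391578 257.03834645045765 189.57235415167438 [ 2.15729295 -2.16734054  0.10477867] [0.00260171 0.57713285 1.35153371] pos [ 0.43049464 -0.01277771  1.40507778] ['pixels', 'vfov', 'cx', 'cy', 'rvec', 'tvec']
side 50.40287330170571 255.81465604684303 193.46400018366046 [ 0.05679115 -2.79936561  1.41845162] [0.54849599 0.10076533 1.20255618] pos [0.52852925 0.9281967  0.78501631] ['pixels', 'vfov', 'cx', 'cy', 'rvec', 'tvec']
{'time': 0.1, 'joint_positions': array([-1.2596008 ,  0.33279495, -0.0647188 ,  1.4608643 ,  0.02162295,
        1.34991387, -0.08848073]), 'joint_vel': array([-0.00179785, -0.00097885, -0.00037914, -0.0022759 ,  0.00072999,
       -0.00087375,  0.00121897]), 'joint_torque': array([ 1.21163532e-03, -6.24549937e+01,  2.46417860e-02, -3.90715098e+01,
       -6.13152841e-02,  3.65329860e-02,  9.13586518e-05]), 'ee_pos': array([0.20465899, 0.59018528, 0.2358388 ]), 'eef_rot': array([ 1.66093690e-01,  9.86109768e-01, -6.38277873e-04, -6.92447135e-05]), 'ft_force': array([-0.70001526,  0.06776189,  0.01088365]), 'torque': array([-0.02694108,  0.01825936,  0.01135666]), 'grip_force': 0.0, 'width': 0.08687542929174889} 0.014
```

View pics/top0.png

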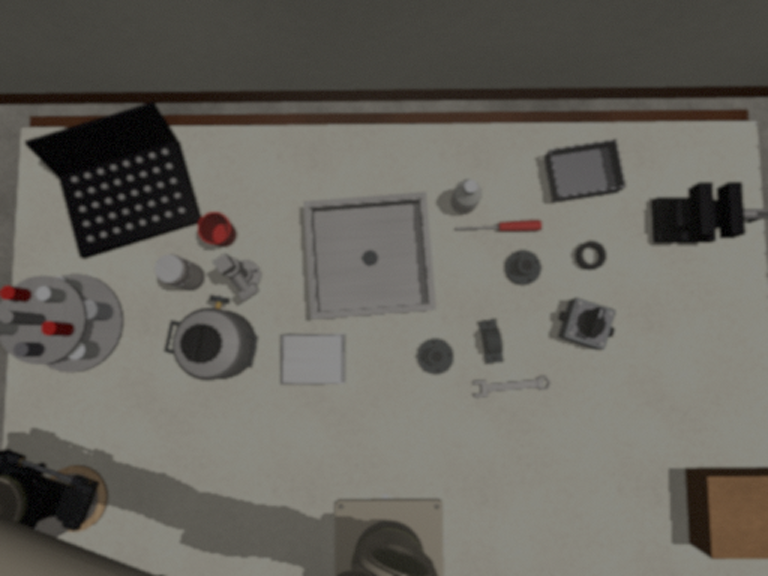

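View pics/side0.png

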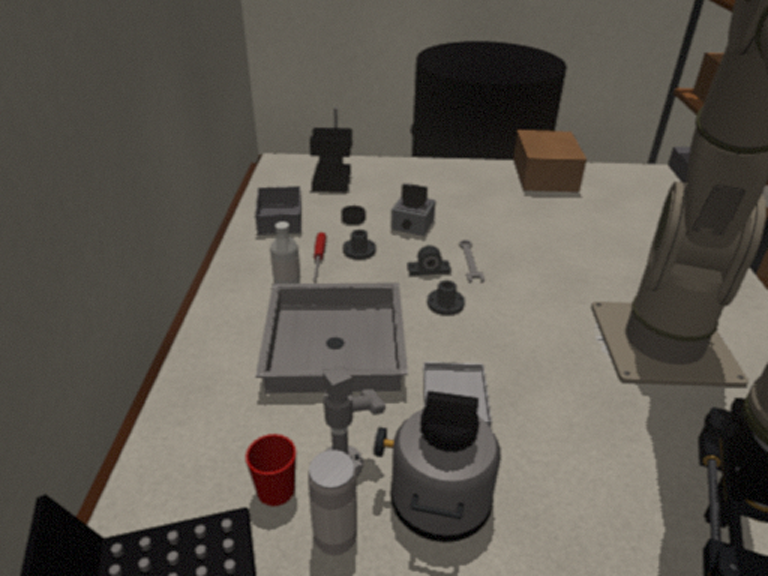

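Top view (1.5x): isolator at (588,325), tank/cap at (205,343), head at (238,272), sink (369,257), tray (312,359), hubs at (522,267) and (435,356), one block at (490,340). Side view agrees. I'll crop the important ones.

```bash
cat > h.py <<'E'
from bench import r, optics
import cv2, numpy as np
from scipy.spatial.transform import Rotation as Ro
class Cam:
    def __init__(s,n):
        c=optics.camera(n); s.im=c["pixels"][:,:,::-1].copy(); s.f=192/np.tan(np.radians(c["vfov"]/2))
        s.R=cv2.Rodrigues(np.array(c["rvec"]))[0]; s.t=np.array(c["tvec"]); s.cx,s.cy=c["cx"],c["cy"]; s.o=-s.R.T@s.t
    def ray(s,u,v): return s.R.T@np.array([(u-s.cx)/s.f,(v-s.cy)/s.f,1])
    def pl(s,u,v,z): d=s.ray(u,v); return s.o+d*(z-s.o[2])/d[2]
    def pr(s,p): q=s.R@np.array(p)+s.t; return np.array([s.f*q[0]/q[2]+s.cx,s.f*q[1]/q[2]+s.cy])
    def crop(s,u,v,h,size=400,gain=1.6):
        u,v=int(u),int(v); k=cv2.resize(s.im[v-h:v+h,u-h:u+h],(size,size),interpolation=cv2.INTER_CUBIC)
        return np.clip(k*gain,0,255).astype(np.uint8)
def two(c1,p1,c2,p2):
    d1,d2=c1.ray(*p1),c2.ray(*p2); A=np.stack([d1,-d2],1); x,res,*_=np.linalg.lstsq(A,c2.o-c1.o,rcond=None)
    a,b=c1.o+x[0]*d1,c2.o+x[1]*d2; return (a+b)/2,np.linalg.norm(a-b)
def st():
    s=r.read_state(); R=Ro.from_quat(s["eef_rot"]).as_matrix()
    print("t",round(s["time"],2),"p",s["ee_pos"].round(4),"yawY",np.degrees(np.arctan2(R[1,1],R[0,1])).round(2),"z",R[:,2].round(3),"F",s["ft_force"].round(1),"T",s["torque"].round(2),"w",round(s["width"],4),"g",round(s["grip_force"],1),"j",s["joint_positions"].round(2)); return s,R
def go(p,yaw,grip=None):
    """shift & turn (scaled) to TCP p, closing direction (tool y) at yaw deg (mod 180), tool down"""
    s,R=st(); d=R.T@(np.array(p)-s["ee_pos"])
    best=None
    for k in(0,180):
        a=np.radians(yaw+k); y=np.array([np.cos(a),np.sin(a),0]); z=np.array([0,0,-1.]); x=np.cross(y,z)
        rv=Ro.from_matrix(R.T@np.stack([x,y,z],1)).as_rotvec()
        print("to yaw",round(yaw+k,1),"shift",(d/0.3).round(4),"turn",(np.degrees(rv)/120).round(4),"rows>=",int(np.ceil(max(np.linalg.norm(d)/.0625,np.degrees(np.linalg.norm(rv))/10.7))))
E
python3 - <<'E'
from h import *
t=Cam("top"); s=Cam("side")
for n,u,v,z in[("iso",591,322,.11),("cap",201,343,.208),("sink",369,257,.005),("tray",312,359,0.0),("hub1",522,265,.048),("hub2",435,354,.048),("blk",488,338,.059),("can",172,268,.15),("cup",216,230,.085),("bott",467,190,.14),("head",233,265,.195)]:
    print(n,t.pl(u/1.5,v/1.5,z).round(3), s.pr(t.pl(u/1.5,v/1.5,z)).round(0)*1.5)
a=np.hstack([t.crop(392,215,28),t.crop(150,205,48)]); b=np.hstack([s.crop(275,140,28),s.crop(255,275,65)])
cv2.imwrite("pics/c1.png",cv2.resize(np.vstack([a,b]),(600,600)))
E
```

```text
iso [ 0.489 -0.421  0.11 ] [415.5 186. ]
cap [0.448 0.349 0.208] [453.  385.5]
sink [0.642 0.037 0.005] [334.5 342. ]
tray [0.415 0.164 0.   ] [456.  394.5]
hub1 [ 0.616 -0.296  0.048] [360. 234.]
hub2 [ 0.425 -0.105  0.048] [445.5 283.5]
blk [ 0.458 -0.218  0.059] [429. 249.]
can [0.6   0.429 0.15 ] [334.5 459. ]
cup [0.69  0.36  0.085] [277.5 447. ]
bott [ 0.759 -0.169  0.14 ] [286.5 225. ]
head [0.599 0.294 0.195] [343.5 360. ]
```

View pics/c1.png

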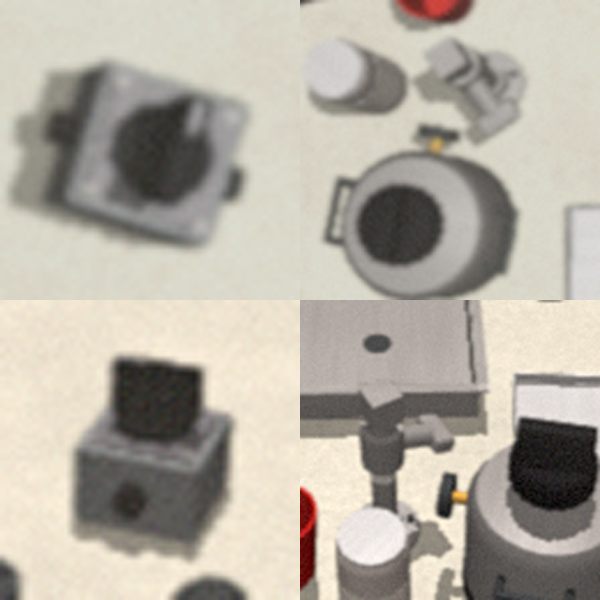

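The isolator box is rotated about 15°, with its handle near world x. The gauge points roughly to world +x, and the head's nozzle points down-right in the top view (toward -x,-y). I need higher gain on the dark parts.

```bash
python3 - <<'E'
from h import *
t=Cam("top"); s=Cam("side")
def eq(c,u,v,h,lo,hi):
    k=c.crop(u,v,h,300,1).astype(float); return np.clip((k-lo)/(hi-lo)*255,0,255).astype(np.uint8)
a=np.hstack([eq(t,392,215,16,15,90),eq(t,134,229,20,15,60)]); b=np.hstack([eq(t,159,182,22,40,170),eq(s,238,262,28,40,170)])
cv2.imwrite("pics/c2.png",np.vstack([a,b]))
E
```

```text
(no output)
```

View pics/c2.png

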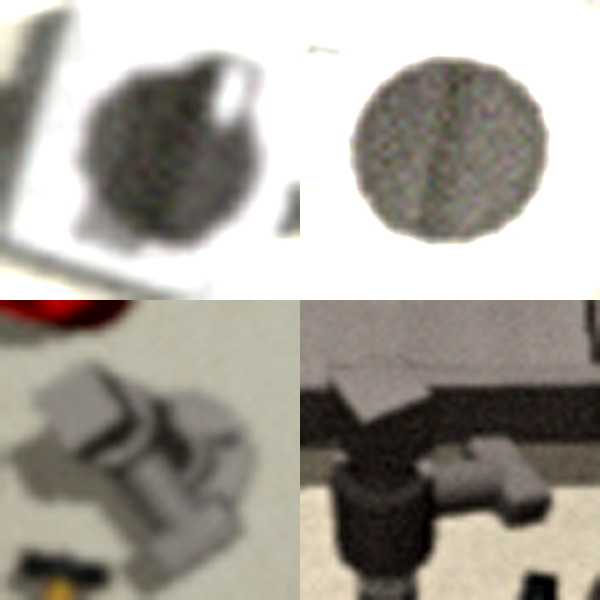

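The handle bar is at about -17°, its pale mark at the +x end. The cap's wing-bar stripe is near -9°. The head's square top is centred near px (150,175), with the outlet toward about -145°. Next: numbers.

```bash
python3 - <<'E'
from h import *
t=Cam("top"); s=Cam("side")
A=lambda p,q: np.degrees(np.arctan2(q[1]-p[1],q[0]-p[0])).round(1)
# isolator
c=[t.pl(364+u/5.357,187+v/5.357,.06) for u,v in[(110,62),(248,100),(207,245),(68,205)]]
print("iso corners",[x[:2].round(3) for x in c],"c",np.mean(c,0).round(4),"edges",A(c[3],c[0]),A(c[2],c[1]),[round(np.linalg.norm(c[i]-c[i-1]),3) for i in range(4)])
print("disc c",t.pl(376+172/9.375,199+155/9.375,.068),"mark",t.pl(376+232/9.375,199+95/9.375,.11))
# cap by dark mask
g=cv2.cvtColor(t.im,cv2.COLOR_BGR2GRAY); m=np.zeros_like(g); m[209:250,112:158]=(g[209:250,112:158]<65)*255
cn=max(cv2.findContours(m,0,2)[0],key=cv2.contourArea); (u,v),rad=cv2.minEnclosingCircle(cn); M=cv2.moments(cn); u2,v2=M["m10"]/M["m00"],M["m01"]/M["m00"]
print("cap px",u,v,rad,u2,v2,t.pl(u2,v2,.172), "diam",2*rad/t.f*1.23)
a,b=t.pl(114+132/7.5,209+235/7.5,.174),t.pl(114+160/7.5,209+65/7.5,.174); print("stripe",a,b,A(a,b))
G=two(t,(145.8,201.8),s,(253.7,294.5)); print("gauge",G,)
# head
sq=np.array([(92,60),(140,105),(75,150),(37,92)])
for P in [sq]:
    w=[t.pl(137+u/6.82,160+v/6.82,.195) for u,v in P]; print("sq",[x[:2].round(3) for x in w],np.mean(w,0),[A(w[i],w[i-1]) for i in range(4)],[round(np.linalg.norm(w[i]-w[i-1]),3) for i in range(4)])
n=[t.pl(137+u/6.82,160+v/6.82,.13) for u,v in[(140,285),(235,210)]]; print("noz end",n,A(*n))
# two-view square centre (side crop local scale 300/56, origin 210,234)
print("head2", two(t,(137+86/6.82,160+102/6.82),s,(210+80/5.357,234+91/5.357)))
# dark parts on bench
for nme,u,v,z in[("hub1",522,267,.03),("hub2",435,356,.03),("blk",490,340,.03)]:
    u,v=int(u/1.5),int(v/1.5); m=np.zeros_like(g); m[v-20:v+20,u-18:u+18]=(g[v-20:v+20,u-18:u+18]<75)*255
    cn=max(cv2.findContours(m,0,2)[0],key=cv2.contourArea); R=cv2.minAreaRect(cn); print(nme,np.array(R[0]).round(1),np.array(R[1]).round(1),R[2],t.pl(*R[0],.012).round(4))
go((.489,-.421,.20),-17+90)
E
```

```text
iso corners [array([ 0.543, -0.409]), array([ 0.52, -0.49]), array([ 0.434, -0.462]), array([ 0.458, -0.381])] c [ 0.4886 -0.4352  0.06  ] edges -18.2 -18.0 [np.float64(0.09), np.float64(0.084), np.float64(0.09), np.float64(0.085)]
disc c [ 0.48817886 -0.43521087  0.068     ] mark [ 0.50592873 -0.4423129   0.11      ]
cap px 133.5 228.5 13.656599998474121 133.37403100775194 228.56782945736435 [0.44901677 0.36148023 0.172     ] diam 0.07994146976505956
stripe [0.41482753 0.36513462 0.174     ] [0.48081105 0.35597409 0.174     ] -7.9
gauge (array([0.53844931, 0.34930207, 0.0899651 ]), np.float64(0.009001454401441586))
sq [array([0.622, 0.309]), array([0.603, 0.288]), array([0.583, 0.316]), array([0.608, 0.332])] [0.60418238 0.31128258 0.195     ] [np.float64(120.5), np.float64(47.0), np.float64(-54.9), np.float64(-146.1)] [np.float64(0.027), np.float64(0.029), np.float64(0.033), np.float64(0.03)]
noz end [array([0.53065122, 0.30257855, 0.13      ]), array([0.56414628, 0.2606111 , 0.13      ])] -51.4
head2 (array([0.6055604 , 0.31443741, 0.18318528]), np.float64(0.0003799826985409366))
hub1 [348. 178.] [20. 22.] 90.0 [ 0.6164 -0.3036  0.012 ]
hub2 [289.5 237.5] [21. 21.] 90.0 [ 0.4199 -0.1061  0.012 ]
blk [327. 227.] [27.4 12.1] 79.69515228271484 [ 0.4539 -0.2302  0.012 ]
t 0.4 p [0.2047 0.5905 0.2365] yawY 70.88 z [-0. -0. -1.] F [ 0.3  0.6 -0.2] T [0.07 0.01 0.  ] w 0.0871 g 0.0 j [-1.26  0.33 -0.06  1.46  0.02  1.35 -0.09]
to yaw 73 shift [-1.9998 -2.8751  0.1218] turn [-0.0001 -0.     -0.0177] rows>= 17
to yaw 253 shift [-1.9998 -2.8751  0.1218] turn [-0.0000e+00  1.0000e-04  1.4823e+00] rows>= 17
```

```bash
python3 - <<'E'
from h import *
go((.44,.38,.34),0)
E
```

```text
t 0.4 p [0.2047 0.5905 0.2365] yawY 70.88 z [-0. -0. -1.] F [ 0.3  0.6 -0.2] T [0.07 0.01 0.  ] w 0.0871 g 0.0 j [-1.26  0.33 -0.06  1.46  0.02  1.35 -0.09]
to yaw 0 shift [-0.9708 -0.406  -0.3451] turn [-1.000e-04  0.000e+00  5.906e-01] rows>= 7
to yaw 180 shift [-0.9708 -0.406  -0.3451] turn [-0.000e+00 -1.000e-04 -9.094e-01] rows>= 11
```

```bash
python3 -m pendant '[[-1,0,0,-0.345,0,0,0.1],[-1,-0.2,-0.08,-0.345,0,0,0.2],[-1,-0.4,-0.16,-0.345,0,0,0.3],[-1,-0.6,-0.25,-0.345,0,0,0.4],[-1,-0.8,-0.33,-0.345,0,0,0.5],[-1,-0.97,-0.406,-0.345,0,0,0.59],[-1,-0.97,-0.406,-0.345,0,0,0.59],[-1,-0.97,-0.406,-0.345,0,0,0.59]]'; python3 - <<'E'
from h import *
go((.5,.09,.32),-60); go((.489,-.2,.32),-108)
E
```

```text
time: 1.4
ee_pos: [0.4406, 0.3792, 0.3401]
eef_rot: [0.707, 0.707, 0.0, 0.0]
ft_force: [-1.2, 0.5, -0.3]
width: 0.087
grip_force: 0.0
t 1.4 p [0.4406 0.3792 0.3401] yawY -0.01 z [ 0.  0. -1.] F [-1.2  0.5 -0.3] T [-0.05  0.07 -0.  ] w 0.087 g 0.0 j [-1.    0.2   0.26  1.42 -0.05  1.53 -0.75]
to yaw -60 shift [-0.964   0.1984  0.0671] turn [ 1.000e-04 -1.000e-04  4.999e-01] rows>= 6
to yaw 120 shift [-0.964   0.1984  0.0671] turn [ 1.0000e-04  1.0000e-04 -1.0001e+00] rows>= 12
t 1.4 p [0.4406 0.3792 0.3401] yawY -0.01 z [ 0.  0. -1.] F [-1.2  0.5 -0.3] T [-0.05  0.07 -0.  ] w 0.087 g 0.0 j [-1.    0.2   0.26  1.42 -0.05  1.53 -0.75]
to yaw -108 shift [-1.9307  0.162   0.067 ] turn [ 0.000e+00 -1.000e-04  8.999e-01] rows>= 11
to yaw 72 shift [-1.9307  0.162   0.067 ] turn [ 1.000e-04  0.000e+00 -6.001e-01] rows>= 10
```

```bash
python3 -m pendant '[[-1,-0.97,0.19,0.05,0,0,0.5],[-1,-0.97,0.19,0.05,0,0,0.5],[-1,-0.97,0.19,0.05,0,0,0.5],[-1,-0.97,0.19,0.05,0,0,0.5],[-1,-0.97,0.19,0.05,0,0,0.5],[-1,-0.97,0.19,0.05,0,0,0.5]]'; python3 - <<'E'
from h import *
go((.494,-.175,.32),-100)
go((.489,-.435,.2),-108)
E
```

```text
time: 2.15
ee_pos: [0.4974, 0.0865, 0.3254]
eef_rot: [0.966, 0.257, 0.0, -0.0]
ft_force: [0.8, 0.4, 0.5]
width: 0.087
grip_force: 0.0
t 2.15 p [0.4974 0.0865 0.3254] yawY -60.25 z [ 0.001  0.    -1.   ] F [0.8 0.4 0.5] T [-0.04  0.18 -0.04] w 0.087 g 0.0 j [-0.76  0.01  0.51  1.65 -0.01  1.48 -1.3 ]
to yaw -100 shift [-0.4424  0.7513  0.0176] turn [-1.000e-04 -4.000e-04  3.313e-01] rows>= 5
to yaw 80 shift [-0.4424  0.7513  0.0176] turn [ 5.0000e-04 -1.0000e-04 -1.1687e+00] rows>= 14
t 2.15 p [0.4974 0.0865 0.3254] yawY -60.25 z [ 0.001  0.    -1.   ] F [0.8 0.4 0.5] T [-0.04  0.18 -0.04] w 0.087 g 0.0 j [-0.76  0.01  0.51  1.65 -0.01  1.48 -1.3 ]
to yaw -108 shift [-0.8873  1.4954  0.4174] turn [-1.000e-04 -4.000e-04  3.979e-01] rows>= 9
to yaw 72 shift [-0.8873  1.4954  0.4174] turn [ 4.0000e-04 -1.0000e-04 -1.1021e+00] rows>= 13
```

```bash
python3 -m pendant '[[-1,-0.44,0.75,0.017,0,0,0.33],[-1,-0.44,0.75,0.017,0,0,0.33],[-1,-0.44,0.75,0.017,0,0,0.33],[-1,-0.44,0.75,0.017,0,0,0.33],[-1,-0.44,0.75,0.017,0,0,0.33],[-1,-0.44,0.75,0.017,0,0,0.33]]'; python3 - <<'E'
from h import *
go((.4885,-.435,.17),-108)
E
```

```text
time: 2.9
ee_pos: [0.496, -0.1707, 0.3198]
eef_rot: [0.997, -0.081, -0.0, -0.0]
ft_force: [0.1, 0.6, -0.1]
width: 0.087
grip_force: 0.0
t 2.9 p [ 0.496  -0.1707  0.3198] yawY -99.34 z [-0.  0. -1.] F [ 0.1  0.6 -0.1] T [-0.02  0.13  0.  ] w 0.087 g 0.0 j [-0.49  0.07  0.78  1.62 -0.05  1.47 -1.44]
to yaw -108 shift [0.1183 0.8737 0.4991] turn [-0.0001  0.0001  0.0722] rows>= 5
to yaw 72 shift [0.1183 0.8737 0.4991] turn [-2.0000e-04 -2.0000e-04 -1.4278e+00] rows>= 17
```

```bash
python3 -m pendant '[[-1,0.118,0.874,0.3,0,0,0.072],[-1,0.118,0.874,0.3,0,0,0.072],[-1,0.118,0.874,0.3,0,0,0.072],[-1,0.118,0.874,0.3,0,0,0.072],[-1,0.118,0.874,0.3,0,0,0.072],[-1,0.118,0.874,0.3,0,0,0.072],[-1,0.118,0.874,0.499,0,0,0.072],[-1,0.118,0.874,0.499,0,0,0.072]]'; python3 - <<'E'
from h import *
go((.4885,-.435,.094),-108)
t=Cam("top");s=Cam("side"); cv2.imwrite("pics/c3.png",np.hstack([t.crop(393,215,40),s.crop(275,140,40)]))
E
```

```text
time: 3.9
ee_pos: [0.488, -0.4313, 0.1667]
eef_rot: [0.988, -0.155, -0.003, -0.003]
ft_force: [-0.6, 0.3, -0.0]
width: 0.0867
grip_force: 0.0
t 3.9 p [ 0.488  -0.4313  0.1667] yawY -107.88 z [-0.005  0.006 -1.   ] F [-0.6  0.3 -0. ] T [-0.02  0.13 -0.02] w 0.0867 g 0.0 j [ 0.06  0.56  0.84  1.5  -0.42  1.28 -0.93]
to yaw -108 shift [0.007  0.0123 0.2421] turn [-0.0021  0.003   0.001 ] rows>= 2
to yaw 72 shift [0.007  0.0123 0.2421] turn [-0.0047 -0.0033 -1.499 ] rows>= 17
```

View pics/c3.png

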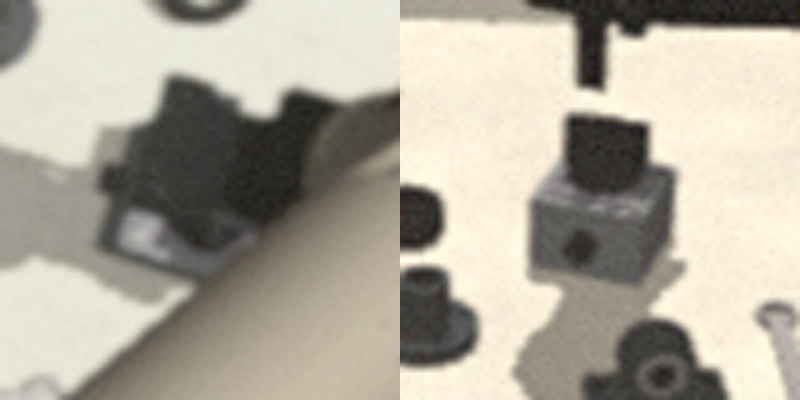

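Left: the gripper body over the box. Right: near finger at (590,80) straight above the handle (605,150), so aligned. Descend and grip.

```bash
python3 -m pendant '[[-1,0.004,0.008,0.08,0,0,0],[-1,0.004,0.008,0.16,0,0,0],[-1,0.004,0.008,0.24,0,0,0],[-1,0.004,0.008,0.24,0,0,0],[-1,0.004,0.008,0.24,0,0,0],[1,0.004,0.008,0.24,0,0,0],[1,0.004,0.008,0.24,0,0,0],[1,0.004,0.008,0.24,0,0,0]]' 25;python3 -m pendant '[[1,0,0,0,0,0,0],[1,0,0,0,0,0,0],[1,0,0,0,0,0,0],[1,0,0,0,0,0,0]]'
```

```text
time: 5.0
ee_pos: [0.4877, -0.4389, 0.0986]
eef_rot: [0.987, -0.158, 0.0, 0.0]
ft_force: [-0.8, 0.7, 0.2]
width: 0.0649
grip_force: 0.0
time: 5.5
ee_pos: [0.4886, -0.4361, 0.098]
eef_rot: [0.988, -0.157, -0.0, -0.003]
ft_force: [-0.1, 19.2, 10.8]
width: 0.0249
grip_force: 9.4
```

```bash
python3 -m pendant '[[1,0,0,0,0,0,0],[1,0,0,0,0,0,0],[1,0,0,0,0,0,0],[1,0,0,0,0,0,0]]'
```

```text
time: 6.0
ee_pos: [0.4901, -0.4319, 0.0979]
eef_rot: [0.988, -0.156, -0.001, -0.006]
ft_force: [-1.8, 25.9, 15.3]
width: 0.0159
grip_force: 25.0
```

```bash
python3 -m pendant '[[1,0,-0.02,-0.01,0,0,0],[1,0,-0.02,-0.01,0,0,0],[1,0,-0.02,-0.01,0,0,0]]'
```

```text
time: 6.38
ee_pos: [0.4898, -0.4313, 0.0986]
eef_rot: [0.988, -0.157, -0.001, -0.001]
ft_force: [6.4, -1.7, -19.1]
width: 0.0158
grip_force: 25.0
```

```bash
python3 -m pendant '[[1,0,0,0.005,0,0,-0.08],[1,0,0,0.005,0,0,-0.16],[1,0,0,0.005,0,0,-0.24],[1,0,0,0.005,0,0,-0.32],[1,0,0,0.005,0,0,-0.4],[1,0,0,0.005,0,0,-0.48],[1,0,0,0.005,0,0,-0.56],[1,0,0,0.005,0,0,-0.6]]';python3 -m pendant '[[1,0,0,0,0,0,-0.08],[1,0,0,0,0,0,-0.15],[1,0,0,0,0,0,-0.15],[1,0,0,0,0,0,-0.15]]'; python3 -c "
from h import *
st()"
```

```text
time: 7.38
ee_pos: [0.4897, -0.4312, 0.0984]
eef_rot: [0.89, 0.455, 0.0, -0.002]
ft_force: [2.3, 2.9, -5.7]
width: 0.0161
grip_force: 25.0
time: 7.88
ee_pos: [0.4897, -0.4312, 0.0984]
eef_rot: [0.81, 0.586, 0.0, -0.002]
ft_force: [1.9, 4.8, -6.9]
width: 0.0155
grip_force: 25.0
t 7.88 p [ 0.4897 -0.4312  0.0984] yawY -18.2 z [-0.001  0.003 -1.   ] F [ 1.9  4.8 -6.9] T [ 0.88 -0.3  -0.15] w 0.0155 g 25.0 j [ 0.3   0.53  0.47  1.56 -0.26  1.12  0.52]
```

```bash
python3 -m pendant '[[-1,0,0,0,0,0,0],[-1,0,0,0,0,0,0],[-1,0,0,0,0,0,0],[-1,0,0,0,0,0,0],[-1,0,0,-0.2,0,0,0],[-1,0,0,-0.4,0,0,0],[-1,0,0,-0.6,0,0,0],[-1,0,0,-0.75,0,0,0]]' ; python3 - <<'E'
from h import *
t=Cam("top");s=Cam("side"); cv2.imwrite("pics/c4.png",np.hstack([t.crop(393,215,40),s.crop(275,140,40)]))
go((.5,-.2,.33),0);go((.5,.1,.33),40)
E
```

```text
time: 8.88
ee_pos: [0.4894, -0.4334, 0.3279]
eef_rot: [0.81, 0.586, 0.0, 0.001]
ft_force: [0.9, -0.6, 0.0]
width: 0.0847
grip_force: 0.0
t 8.97 p [ 0.4903 -0.4346  0.3307] yawY -18.19 z [ 0.007 -0.005 -1.   ] F [-0.1  0.1 -0.5] T [-0.12  0.04  0.03] w 0.086 g 0.0 j [ 0.29  0.39  0.53  1.25 -0.2   1.54  0.47]
to yaw 0 shift [ 0.7529 -0.2133 -0.0014] turn [ 0.0037  0.0019 -0.1516] rows>= 4
to yaw 180 shift [ 0.7529 -0.2133 -0.0014] turn [ 0.0027 -0.0052  1.3484] rows>= 16
t 8.97 p [ 0.4903 -0.4346  0.3307] yawY -18.19 z [ 0.007 -0.005 -1.   ] F [-0.1  0.1 -0.5] T [-0.12  0.04  0.03] w 0.086 g 0.0 j [ 0.29  0.39  0.53  1.25 -0.2   1.54  0.47]
to yaw 40 shift [ 1.7029 -0.5255 -0.0065] turn [ 0.0029  0.0032 -0.4849] rows>= 9
to yaw 220 shift [ 1.7029 -0.5255 -0.0065] turn [ 0.0037 -0.0034  1.015 ] rows>= 12
```

View pics/c4.png

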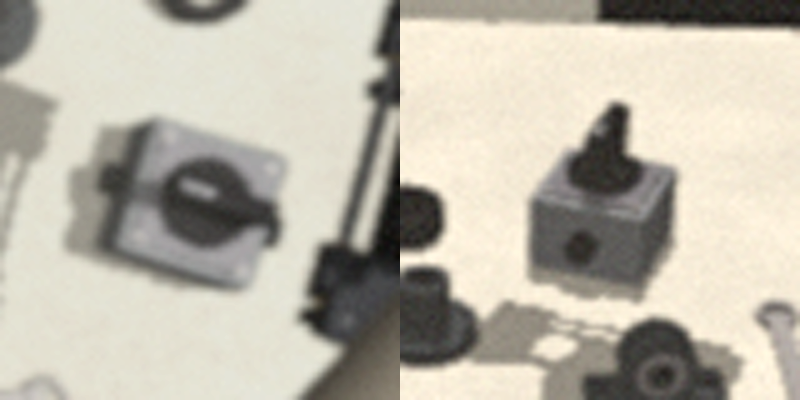

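Isolator handle now lies across the box: at (200,200) left, edge-on in the side view. It is off. Now to the cap.

```bash
python3 -m pendant '[[-1,0.9,-0.25,0,0,0,-0.3],[-1,0.9,-0.25,0,0,0,-0.3],[-1,0.9,-0.25,0,0,0,-0.3],[-1,0.9,-0.25,0,0,0,-0.3],[-1,0.9,-0.25,0,0,0,-0.3],[-1,0.9,-0.25,0,0,0,-0.3]]' ; python3 - <<'E'
from h import *
go((.47,.11,.33),55)
E
```

```text
time: 9.72
ee_pos: [0.5027, -0.1503, 0.3244]
eef_rot: [0.587, 0.81, 0.0, -0.0]
ft_force: [0.2, -0.4, 1.0]
width: 0.087
grip_force: 0.0
t 9.72 p [ 0.5027 -0.1503  0.3244] yawY 18.1 z [-0.     0.001 -1.   ] F [ 0.2 -0.4  1. ] T [-0.05  0.   -0.04] w 0.087 g 0.0 j [-0.06  0.07  0.29  1.6  -0.02  1.48  0.54]
to yaw 55 shift [ 0.8587  0.1661 -0.018 ] turn [ 2.000e-04 -3.000e-04 -3.075e-01] rows>= 5
to yaw 235 shift [ 0.8587  0.1661 -0.018 ] turn [-4.0000e-04 -3.0000e-04  1.1925e+00] rows>= 14
```

```bash
python3 -m pendant '[[-1,0.859,0.166,-0.018,0,0,-0.308],[-1,0.859,0.166,-0.018,0,0,-0.308],[-1,0.859,0.166,-0.018,0,0,-0.308],[-1,0.859,0.166,-0.018,0,0,-0.308],[-1,0.859,0.166,-0.018,0,0,-0.308],[-1,0.859,0.166,-0.018,0,0,-0.308]]' ; python3 - <<'E'
from h import *
go((.449,.361,.28),82)
E
```

```text
time: 10.48
ee_pos: [0.4711, 0.1068, 0.3298]
eef_rot: [0.303, 0.953, -0.0, -0.0]
ft_force: [0.1, -0.8, 0.2]
width: 0.0874
grip_force: 0.0
t 10.47 p [0.4711 0.1068 0.3298] yawY 54.75 z [-0. -0. -1.] F [ 0.1 -0.8  0.2] T [-0.07  0.02  0.03] w 0.0874 g 0.0 j [-0.33 -0.02  0.01  1.67  0.    1.49  0.64]
to yaw 82 shift [0.5493 0.6496 0.1656] turn [-2.00e-04 -1.00e-04 -2.27e-01] rows>= 5
to yaw 262 shift [0.5493 0.6496 0.1656] turn [-1.000e-04  3.000e-04  1.273e+00] rows>= 15
```

```bash
python3 -m pendant '[[-1,0.549,0.65,0.166,0,0,-0.227],[-1,0.549,0.65,0.166,0,0,-0.227],[-1,0.549,0.65,0.166,0,0,-0.227],[-1,0.549,0.65,0.166,0,0,-0.227],[-1,0.549,0.65,0.166,0,0,-0.227],[-1,0.549,0.65,0.166,0,0,-0.227],[-1,0.549,0.65,0.166,0,0,-0.227]]' ; python3 - <<'E'
from h import *
t=Cam("top");s=Cam("side"); cv2.imwrite("pics/c5.png",np.hstack([t.crop(140,225,45),s.crop(290,270,55)]))
go((.449,.361,.191),82)
E
```

```text
time: 11.35
ee_pos: [0.4504, 0.3592, 0.2807]
eef_rot: [0.071, 0.997, -0.0, 0.001]
ft_force: [0.3, 0.2, 0.7]
width: 0.0869
grip_force: 0.0
t 11.45 p [0.4499 0.3599 0.2809] yawY 81.86 z [ 0.001  0.    -1.   ] F [ 0.4 -0.5  0.4] T [-0.01  0.02  0.01] w 0.087 g 0.0 j [-0.59  0.21 -0.2   1.52  0.04  1.41  0.64]
to yaw 82 shift [0.0039 0.0032 0.2998] turn [ 0.0001  0.0005 -0.0012] rows>= 2
to yaw 262 shift [0.0039 0.0032 0.2998] turn [ 8.0000e-04 -2.0000e-04  1.4988e+00] rows>= 17
```

View pics/c5.png

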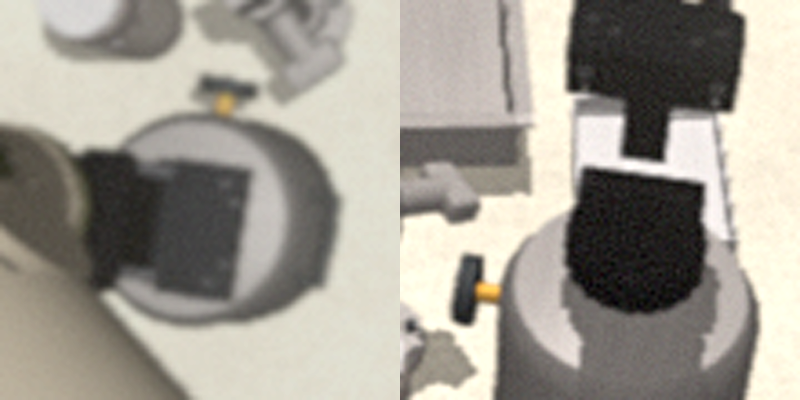

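Finger (645,130) is centred over the wing bar (643,200) in the side crop. Descend and grip.

```bash
python3 -m pendant '[[-1,0,0,0.1,0,0,0],[-1,0,0,0.2,0,0,0],[-1,0,0,0.29,0,0,0],[-1,0,0,0.29,0,0,0],[1,0,0,0.29,0,0,0],[1,0,0,0.29,0,0,0],[1,0,0,0.29,0,0,0],[1,0,0,0.29,0,0,0]]' 25;python3 -m pendant '[[1,0,0,0,0,0,0],[1,0,0,0,0,0,0],[1,0,0,0,0,0,0],[1,0,0,0,0,0,0],[1,0,0,0,0,0,0]]'; python3 -c "
from h import *
st()"
```

```text
time: 12.45
ee_pos: [0.4488, 0.3618, 0.1937]
eef_rot: [0.069, 0.998, 0.0, 0.0]
ft_force: [0.6, -1.2, -0.3]
width: 0.0553
grip_force: 0.0
time: 13.08
ee_pos: [0.4487, 0.3635, 0.1936]
eef_rot: [0.069, 0.998, 0.002, 0.0]
ft_force: [2.4, 6.0, -2.9]
width: 0.0166
grip_force: 24.4
t 13.07 p [0.4487 0.3635 0.1936] yawY 82.12 z [ 0.001  0.003 -1.   ] F [ 2.4  6.  -2.9] T [ 1.66 -0.46  0.19] w 0.0166 g 24.4 j [-0.59  0.26 -0.2   1.64  0.05  1.24  0.63]
```

```bash
python3 -m pendant '[[1,0,-0.004,0,0,0,-0.05],[1,0,-0.004,0,0,0,-0.1],[1,0,-0.004,0,0,0,-0.15],[1,0,-0.004,0,0,0,-0.2],[1,0,-0.004,0,0,0,-0.2],[1,0,-0.004,0,0,0,-0.2]]' ; python3 -c "
from h import *
st()"; python3 -m pendant '[[1,0,0,0,0,0,-0.02],[1,0,0,0,0,0,-0.02],[1,0,0,0,0,0,-0.02]]' ; python3 -c "
from h import *
st()"
```

```text
time: 13.82
ee_pos: [0.4492, 0.362, 0.1939]
eef_rot: [-0.139, 0.99, 0.002, 0.001]
ft_force: [3.8, 6.9, -2.1]
width: 0.0165
grip_force: 25.9
t 13.82 p [0.4492 0.362  0.1939] yawY 106.01 z [ 0.002  0.003 -1.   ] F [ 3.8  6.9 -2.1] T [ 1.75 -0.85 -0.67] w 0.0165 g 25.9 j [-0.55  0.26 -0.25  1.64  0.07  1.24  1.04]
time: 14.2
ee_pos: [0.4489, 0.3626, 0.1938]
eef_rot: [-0.16, 0.987, 0.002, 0.001]
ft_force: [2.7, 8.6, -3.3]
width: 0.0168
grip_force: 26.3
t 14.2 p [0.4489 0.3626 0.1938] yawY 108.44 z [ 0.002  0.004 -1.   ] F [ 2.7  8.6 -3.3] T [ 2.19 -0.63 -0.68] w 0.0168 g 26.3 j [-0.54  0.26 -0.25  1.64  0.07  1.24  1.08]
```

```bash
python3 -m pendant '[[1,0,0,0,0,0,-0.015],[1,0,0,0,0,0,-0.015],[1,0,0,0,0,0,-0.015]]' ; python3 -c "
from h import *
st()"; python3 -m pendant '[[1,0,0,0,0,0,-0.015],[1,0,0,0,0,0,-0.015],[1,0,0,0,0,0,-0.015]]' ; python3 -c "
from h import *
st()"
```

```text
time: 14.58
ee_pos: [0.4486, 0.363, 0.1938]
eef_rot: [-0.176, 0.984, 0.002, 0.001]
ft_force: [3.7, 9.4, -3.1]
width: 0.0166
grip_force: 26.4
t 14.57 p [0.4486 0.363  0.1938] yawY 110.26 z [ 0.001  0.005 -1.   ] F [ 3.7  9.4 -3.1] T [ 2.48 -0.53 -0.73] w 0.0166 g 26.4 j [-0.54  0.26 -0.26  1.64  0.07  1.24  1.11]
time: 14.95
ee_pos: [0.4483, 0.3634, 0.1938]
eef_rot: [-0.192, 0.981, 0.002, 0.001]
ft_force: [1.9, 11.0, -4.3]
width: 0.0169
grip_force: 26.5
t 14.95 p [0.4483 0.3634 0.1938] yawY 112.09 z [ 0.001  0.005 -1.   ] F [ 1.9 11.  -4.3] T [ 2.76 -0.26 -0.68] w 0.0169 g 26.5 j [-0.54  0.27 -0.26  1.64  0.07  1.24  1.14]
```

```bash
python3 -m pendant '[[-1,0,0,0,0,0,0],[-1,0,0,0,0,0,0],[-1,0,0,0,0,0,0],[-1,0,0,0,0,0,0],[-1,0,0,-0.3,0,0,0],[-1,-0.4,0,-0.3,0,0,0],[-1,-0.8,0,-0.3,0,0,0],[-1,-0.8,0,-0.3,0,0,0]]'; python3 - <<'E'
from h import *
st()
t=Cam("top");s=Cam("side")
def eq(c,u,v,h,lo,hi):
    k=c.crop(u,v,h,400,1).astype(float); return np.clip((k-lo)/(hi-lo)*255,0,255).astype(np.uint8)
cv2.imwrite("pics/c6.png",np.hstack([eq(t,134,229,20,15,60),eq(s,300,280,30,15,70)]))
E
```

```text
time: 15.95
ee_pos: [0.6224, 0.4303, 0.28]
eef_rot: [-0.191, 0.982, 0.0, 0.001]
ft_force: [1.6, 0.7, 0.1]
width: 0.0845
grip_force: 0.0
t 15.95 p [0.6224 0.4303 0.28  ] yawY 112.01 z [ 0.001  0.    -1.   ] F [1.6 0.7 0.1] T [ 0.17 -0.05 -0.02] w 0.0845 g 0.0 j [-0.56  0.64 -0.2   0.93  0.12  1.58  1.23]
```

View pics/c6.png

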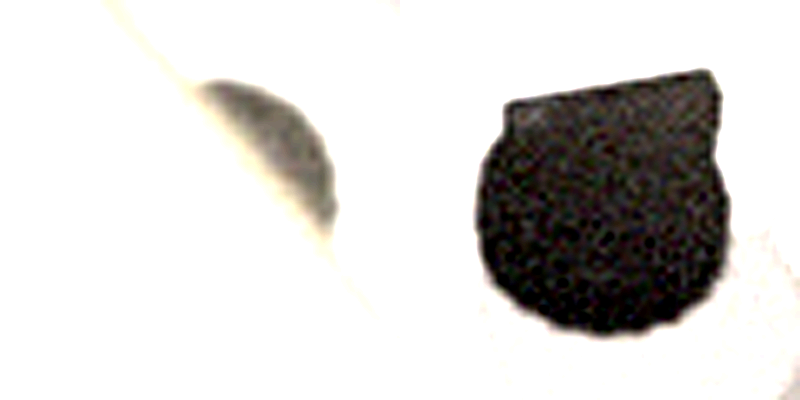

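```bash
python3 - <<'E'
from h import *
s=Cam("side"); A=lambda p,q: np.degrees(np.arctan2(q[1]-p[1],q[0]-p[0])).round(1)
f=lambda u,v:s.pl(270+u/6.667,250+v/6.667,.208)
a,b=f(107,103),f(312,70); print(a,b,A(b,a),np.linalg.norm(a-b))
# initial from saved 1.5x side picture: upper edge of dark bar per column
im=cv2.imread("pics/side0.png",0); 
for img,k,u0,u1,v0,v1 in[(im,1.5,425,480,370,420),(cv2.cvtColor(s.im,6),1,286,317,252,275)]:
    P=[]
    for u in range(u0,u1):
        col=img[v0:v1,u]; 
        i=np.argmax(col<55)
        if i>0: P.append((u,v0+i))
    P=np.array(P)
    P=P[np.abs(P[:,1]-np.polyval(np.polyfit(*P.T,1),P[:,0]))<2]
    m=np.polyfit(*P.T,1); e=[s.pl(u/k,np.polyval(m,u)/k,.208) for u in(P[0,0],P[-1,0])]; print(P[0],P[-1],A(e[1],e[0]),e, np.linalg.norm(e[0]-e[1]))
E
```

```text
[0.48078992 0.37359271 0.208     ] [0.42017759 0.35752838 0.208     ] 14.8 0.06270500530084397
[428 393] [477 399] -8.2 [array([0.4818906 , 0.36227221, 0.208     ]), array([0.41905424, 0.37129844, 0.208     ])] 0.06348134319139329
[286 265] [316 261] 15.0 [array([0.48085834, 0.37257669, 0.208     ]), array([0.42166527, 0.35668723, 0.208     ])] 0.061288615938067406
```

```bash
python3 - <<'E'
from h import *
P=[]
for n in("top","side"):
    c=Cam(n); im=cv2.imread(f"pics/{n}0.png"); h=cv2.cvtColor(im,cv2.COLOR_BGR2HSV)
    m=((h[...,0]>8)&(h[...,0]<30)&(h[...,1]>110)&(h[...,2]>60)).astype(np.uint8); k,l,s_,ce=cv2.connectedComponentsWithStats(m)
    for i in range(1,k):
        u,v=ce[i]
        if s_[i,4]>8 and (150<u<270 and 270<v<330 if n=="top" else 370<u<420 and 420<v<470): print(n,s_[i],ce[i]); P.append((c,ce[i]/1.5))
if len(P)==2:
    p,e=two(*P[0],*P[1]); print(p,e)
    for cc in((.449,.3625),(.4487,.3615)): print(np.degrees(np.arctan2(p[1]-cc[1],p[0]-cc[0])))
    print([P[0][0].pl(*P[0][1],z).round(4) for z in(.09,.1)])
    print(P[0][0].pr((.449,.3625,.13)),P[0][0].pr((.449,.3625,.172)),P[0][0].pr((.449,.3625,.0)))
E
```

```text
top [217 303   4   5  15] [218.06666667 304.8       ]
side [383 438  11   9  73] [388.02739726 442.46575342]
[0.53082923 0.3504121  0.09071222] 0.002701946730378094
-8.403020990170951
-7.688757431597967
[array([0.5295, 0.3507, 0.09  ]), array([0.5288, 0.3479, 0.1   ])]
[137.22849177 228.76591231] [133.02683567 228.57506519] [148.64776108 229.28459699]
```

```bash
python3 - <<'E'
from h import *
go((.449,.362,.28),105)
E
python3 -m pendant '[[-1,0.4,0,0,0,0,0.06],[-1,0.8,0,0,0,0,0.06],[-1,0.8,0,0,0,0,0.06],[-1,0.8,0,0,0,0,0.06],[-1,0.8,0,0,0,0,0.06]]'
python3 - <<'E'
from h import *
go((.449,.362,.193),105)
E
```

```text
t 16.2 p [0.6201 0.4302 0.2785] yawY 112.05 z [-0.001 -0.    -1.   ] F [-0.5  0.4  0.5] T [0.04 0.05 0.01] w 0.0868 g 0.0 j [-0.56  0.64 -0.2   0.94  0.12  1.57  1.23]
to yaw 105 shift [ 0.614   0.0034 -0.0042] turn [ 0.     -0.0007  0.0587] rows>= 3
to yaw 285 shift [ 0.614   0.0034 -0.0042] turn [ 1.0000e-03  0.0000e+00 -1.4413e+00] rows>= 17
time: 16.82
ee_pos: [0.3938, 0.3386, 0.2812]
eef_rot: [-0.13, 0.991, 0.0, 0.002]
ft_force: [1.1, 1.6, -0.5]
width: 0.0869
grip_force: 0.0
t 16.82 p [0.3938 0.3386 0.2812] yawY 104.99 z [ 0.003  0.001 -1.   ] F [ 1.1  1.6 -0.5] T [ 0.06 -0.02 -0.02] w 0.0869 g 0.0 j [-0.55  0.09 -0.26  1.66  0.03  1.39  1.01]
to yaw 105 shift [-0.1968  0.0277  0.2947] turn [-0.0001  0.0016 -0.0001] rows>= 2
to yaw 285 shift [-0.1968  0.0277  0.2947] turn [2.5000e-03 2.0000e-04 1.4999e+00] rows>= 17
```

```bash
python3 -m pendant '[[-1,-0.1,0.028,0,0,0,0],[-1,-0.2,0.028,0,0,0,0],[-1,-0.197,0.028,0,0,0,0],[-1,-0.197,0.028,0.1,0,0,0],[-1,-0.197,0.028,0.2,0,0,0],[-1,-0.197,0.028,0.295,0,0,0],[-1,-0.197,0.028,0.295,0,0,0],[1,-0.197,0.028,0.295,0,0,0]]' 55
python3 -m pendant '[[1,0,0,0,0,0,0],[1,0,0,0,0,0,0],[1,0,0,0,0,0,0],[1,0,0,0,0,0,0],[1,0,0,0,0,0,0],[1,0,0,0,0,0,0],[1,0,0,0,0,0,0],[1,0,0,0,0,0,0]]'; python3 -c "
from h import *
st()"
python3 -m pendant '[[1,0,0,0,0,0,-0.03],[1,0,0,0,0,0,-0.03],[1,0,0,0,0,0,-0.03]]'; python3 -c "
from h import *
st()"
```

```text
time: 17.82
ee_pos: [0.4531, 0.3637, 0.1926]
eef_rot: [-0.129, 0.992, 0.001, 0.001]
ft_force: [-0.6, 0.4, -0.2]
width: 0.0824
grip_force: 0.0
time: 18.82
ee_pos: [0.4527, 0.365, 0.191]
eef_rot: [-0.13, 0.992, 0.001, 0.0]
ft_force: [-0.1, 6.0, -1.0]
width: 0.0156
grip_force: 54.3
t 18.82 p [0.4527 0.365  0.191 ] yawY 104.9 z [ 0.     0.003 -1.   ] F [-0.1  6.  -1. ] T [ 1.4   0.06 -0.17] w 0.0156 g 54.3 j [-0.55  0.28 -0.25  1.63  0.07  1.24  1.02]
time: 19.2
ee_pos: [0.4522, 0.3658, 0.1911]
eef_rot: [-0.161, 0.987, 0.002, 0.0]
ft_force: [-0.6, 7.9, -1.4]
width: 0.0159
grip_force: 54.4
t 19.2 p [0.4522 0.3658 0.1911] yawY 108.52 z [-0.     0.004 -1.   ] F [-0.6  7.9 -1.4] T [ 2.06  0.28 -0.36] w 0.0159 g 54.4 j [-0.54  0.28 -0.25  1.63  0.07  1.24  1.08]
```

```bash
python3 -m pendant '[[1,0,0,0,0,0,-0.03],[1,0,0,0,0,0,-0.03],[1,0,0,0,0,0,-0.03]]'; python3 -c "
from h import *
st()
s=Cam('side'); k=s.crop(300,280,30,400,1).astype(float); cv2.imwrite('pics/c7.png',np.clip((k-15)/55*255,0,255).astype(np.uint8))"
```

```text
time: 19.58
ee_pos: [0.4524, 0.3649, 0.1911]
eef_rot: [-0.191, 0.982, 0.001, 0.0]
ft_force: [-3.2, 4.6, 2.4]
width: 0.0156
grip_force: 55.4
t 19.57 p [0.4524 0.3649 0.1911] yawY 111.97 z [-0.     0.003 -1.   ] F [-3.2  4.6  2.4] T [ 1.57  0.71 -0.9 ] w 0.0156 g 55.4 j [-0.54  0.28 -0.26  1.63  0.07  1.24  1.14]
```

View pics/c7.png

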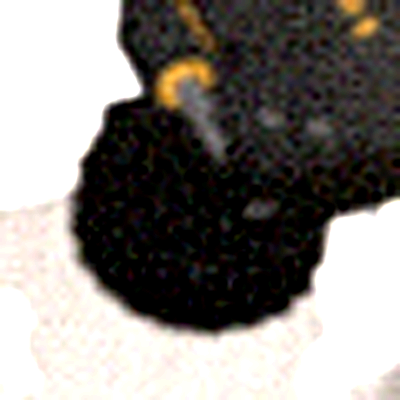

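The view is mostly gripper over the cap. Moment rose to -0.9 N m, so it is at the stop. Hold two seconds to vent.

```bash
for i in 1 2; do python3 -m pendant '[[1,0,0,0,0,0,0],[1,0,0,0,0,0,0],[1,0,0,0,0,0,0],[1,0,0,0,0,0,0],[1,0,0,0,0,0,0],[1,0,0,0,0,0,0],[1,0,0,0,0,0,0],[1,0,0,0,0,0,0]]' >/dev/null; done; python3 -m pendant '[[1,0,0,0,0,0,0.01],[1,0,0,0,0,0,0.01],[1,0,0,0.01,0,0,0.01],[1,0,0,0.02,0,0,0.01],[1,0,0,0.025,0,0,0.01],[1,0,0,0.025,0,0,0.01],[1,0,0,0.025,0,0,0.01]]'; python3 -c "
from h import *
st()"
```

```text
time: 22.5
ee_pos: [0.4531, 0.3653, 0.1852]
eef_rot: [-0.181, 0.984, 0.002, 0.001]
ft_force: [-2.5, 3.4, 9.8]
width: 0.0157
grip_force: 54.9
t 22.5 p [0.4531 0.3653 0.1852] yawY 110.84 z [ 0.002  0.004 -1.   ] F [-2.5  3.4  9.8] T [0.98 0.77 0.01] w 0.0157 g 54.9 j [-0.54  0.28 -0.26  1.64  0.07  1.22  1.12]
```

```bash
python3 -m pendant '[[1,0.002,0.002,0.002,0,0,-0.08],[1,0.004,0.004,0.002,0,0,-0.16],[1,0.007,0.006,0.002,0,0,-0.24],[1,0.01,0.008,0.002,0,0,-0.32],[1,0.012,0.01,0.002,0,0,-0.4],[1,0.014,0.011,0.002,0,0,-0.48],[1,0.015,0.012,0.002,0,0,-0.55],[1,0.015,0.012,0.002,0,0,-0.55]]'; python3 -c "
from h import *
st()"
```

```text
time: 23.5
ee_pos: [0.4502, 0.3676, 0.1857]
eef_rot: [-0.688, 0.726, -0.0, 0.005]
ft_force: [6.8, 6.6, 10.4]
width: 0.0151
grip_force: 54.9
t 23.5 p [0.4502 0.3676 0.1857] yawY 176.89 z [ 0.007  0.007 -1.   ] F [ 6.8  6.6 10.4] T [ 1.82 -1.23  0.17] w 0.0151 g 54.9 j [-0.42  0.29 -0.41  1.64  0.12  1.23  2.23]
```

```bash
python3 -m pendant '[[1,0,0,-0.02,0,0,0],[1,0,0,-0.04,0,0,0],[1,0,0,-0.08,0,0,0],[1,0,0,-0.14,0,0,0],[1,0,0,-0.2,0,0,0],[1,0,0,-0.26,0,0,0],[1,0,0,-0.33,0,0,0],[1,0,0,-0.33,0,0,0]]'; python3 - <<'E'
from h import *
st()
t=Cam("top");s=Cam("side"); cv2.imwrite("pics/c8.png",np.hstack([t.crop(150,225,50),s.crop(290,260,65)]))
g=t.im.min(2); m=np.zeros(g.shape,np.uint8); m[215:262,180:236]=(g[215:262,180:236]>150)*255
cn=cv2.findContours(m,0,2)[0]
if cn:
    cn=max(cn,key=cv2.contourArea);R=cv2.minAreaRect(cn);print(R,t.pl(*R[0],.003))
go((.415,.164,.29),150)
E
```

```text
time: 24.5
ee_pos: [0.4481, 0.3656, 0.2837]
eef_rot: [-0.687, 0.726, -0.0, 0.002]
ft_force: [-0.5, -0.2, -1.8]
width: 0.0155
grip_force: 54.9
t 24.5 p [0.4481 0.3656 0.2837] yawY 176.82 z [ 0.003  0.002 -1.   ] F [-0.5 -0.2 -1.8] T [0.05 0.08 0.03] w 0.0155 g 54.9 j [-0.42  0.23 -0.41  1.5   0.09  1.42  2.25]
t 24.6 p [0.4475 0.3649 0.2813] yawY 176.83 z [-0. -0. -1.] F [-0.1 -0.4 -4.3] T [ 0.04  0.19 -0.02] w 0.0154 g 54.9 j [-0.42  0.23 -0.41  1.5   0.09  1.42  2.25]
to yaw 150 shift [ 0.6748  0.0712 -0.0288] turn [ 0.000e+00 -1.000e-04  2.236e-01] rows>= 4
to yaw 330 shift [ 0.6748  0.0712 -0.0288] turn [ 2.0000e-04  0.0000e+00 -1.2764e+00] rows>= 15
```

View pics/c8.png

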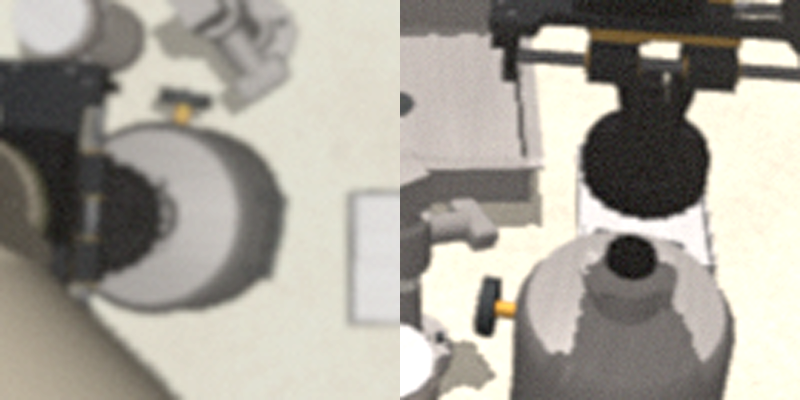

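Cap hangs upright in the gripper (side crop (645,160)) with the neck bare at (632,255). The tray is clear.

```bash
python3 - <<'E'
from h import *
t=Cam("top"); g=cv2.cvtColor(cv2.imread("pics/top0.png"),cv2.COLOR_BGR2HSV); lo=g[330:390,275:352]
m=np.zeros(g.shape[:2],np.uint8); m[328:392,275:352]=(lo[:0].size==0)*0
gr=cv2.imread("pics/top0.png").astype(int); sub=gr[328:392,275:352]; mm=((sub[...,0]-sub[...,2])>-8).astype(np.uint8)
cn=max(cv2.findContours(mm,0,2)[0],key=cv2.contourArea); R=cv2.minAreaRect(cn); c=np.array(R[0])+(275,328)
print(R,c,t.pl(*(c/1.5),.016),np.array(R[1])/1.5/t.f*1.389)
go((.415,.162,.29),150)
E
```

```text
((37.5, 30.0), (52.0, 67.0), 90.0) [312.5 358. ] [0.41724574 0.16082676 0.016     ] [0.11457999 0.1476319 ]
t 24.65 p [0.4474 0.3648 0.2809] yawY 176.83 z [-0.001 -0.001 -1.   ] F [-0.6 -1.1 -3.3] T [0.08 0.1  0.04] w 0.0159 g 54.9 j [-0.42  0.24 -0.41  1.51  0.09  1.42  2.25]
to yaw 150 shift [ 0.681   0.0704 -0.0299] turn [ 0.0003 -0.0004  0.2236] rows>= 4
to yaw 330 shift [ 0.681   0.0704 -0.0299] turn [ 6.0000e-04  4.0000e-04 -1.2764e+00] rows>= 15
```

```bash
python3 -m pendant '[[1,0.17,0.018,-0.03,0,0,0.07],[1,0.34,0.036,-0.03,0,0,0.14],[1,0.51,0.053,-0.03,0,0,0.2],[1,0.674,0.066,-0.03,0,0,0.223],[1,0.674,0.066,-0.03,0,0,0.223],[1,0.674,0.066,-0.03,0,0,0.223]]'; python3 - <<'E'
from h import *
go((.417,.164,.06),150)
E
```

```text
time: 25.4
ee_pos: [0.4164, 0.1647, 0.2902]
eef_rot: [-0.501, 0.866, 0.0, -0.0]
ft_force: [0.5, 1.2, -2.0]
width: 0.0157
grip_force: 54.9
t 25.4 p [0.4164 0.1647 0.2902] yawY 150.1 z [-0.  0. -1.] F [ 0.5  1.2 -2. ] T [0.1  0.09 0.03] w 0.0157 g 54.9 j [-0.21 -0.07 -0.25  1.8  -0.02  1.41  2.16]
to yaw 150 shift [ 0.0009 -0.0032  0.7674] turn [ 0.0002 -0.0001  0.0009] rows>= 4
to yaw 330 shift [ 0.0009 -0.0032  0.7674] turn [ 1.0000e-04  4.0000e-04 -1.4991e+00] rows>= 17
```

Lower to just above, then feel for contact.

```bash
python3 -m pendant '[[1,0,0,0.2,0,0,0],[1,0,0,0.4,0,0,0],[1,0,0,0.6,0,0,0],[1,0,0,0.75,0,0,0],[1,0,0,0.75,0,0,0],[1,0,0,0.75,0,0,0]]'; python3 - <<'E'
from h import *
t=Cam("top");s=Cam("side"); st(); cv2.imwrite("pics/c9.png",np.hstack([t.crop(208,238,40),s.crop(304,258,45)]))
E
python3 -m pendant '[[1,0,0,0.015,0,0,0],[1,0,0,0.028,0,0,0],[1,0,0,0.028,0,0,0]]'
```

```text
time: 26.15
ee_pos: [0.4175, 0.1655, 0.0671]
eef_rot: [-0.501, 0.865, 0.0, 0.001]
ft_force: [0.7, -0.0, -0.4]
width: 0.0159
grip_force: 54.9
t 26.25 p [0.418  0.1653 0.0677] yawY 150.1 z [ 0.003  0.001 -1.   ] F [ 0.6  0.1 -2.6] T [0.04 0.11 0.01] w 0.0153 g 54.9 j [-0.23  0.14 -0.27  2.08  0.05  0.92  2.1 ]
time: 26.62
ee_pos: [0.4165, 0.1642, 0.057]
eef_rot: [-0.501, 0.866, 0.0, -0.0]
ft_force: [0.1, -0.3, -2.0]
width: 0.0156
grip_force: 54.9
```

View pics/c9.png

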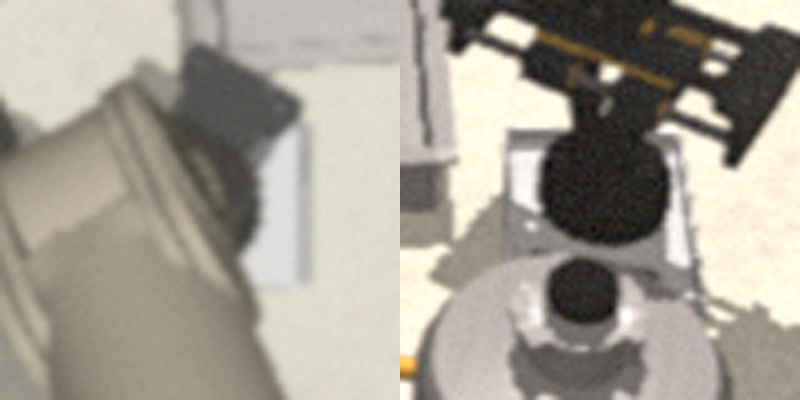

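Cap (605,190) is centred between the tray's sides (510–690). Lowering to contact.

```bash
python3 -m pendant '[[1,0,0,0.01,0,0,0],[1,0,0,0.02,0,0,0],[1,0,0,0.02,0,0,0],[1,0,0,0.02,0,0,0]]';python3 -m pendant '[[1,0,0,0.007,0,0,0],[1,0,0,0.007,0,0,0],[1,0,0,0.007,0,0,0]]'
```

```text
time: 27.12
ee_pos: [0.4166, 0.1643, 0.0512]
eef_rot: [-0.501, 0.866, 0.0, -0.0]
ft_force: [-0.0, 0.1, -2.3]
width: 0.0158
grip_force: 54.9
time: 27.5
ee_pos: [0.4167, 0.1643, 0.0491]
eef_rot: [-0.501, 0.866, 0.0, 0.0]
ft_force: [-0.4, -0.1, -1.6]
width: 0.0157
grip_force: 54.9
```

```bash
python3 -m pendant '[[1,0,0,0.007,0,0,0],[1,0,0,0.007,0,0,0],[1,0,0,0.007,0,0,0]]';python3 -m pendant '[[1,0,0,0.005,0,0,0],[1,0,0,0.005,0,0,0],[1,0,0,0.005,0,0,0]]'
```

```text
time: 27.88
ee_pos: [0.4167, 0.1644, 0.048]
eef_rot: [-0.501, 0.866, -0.0, -0.0]
ft_force: [-7.2, -3.4, 15.0]
width: 0.0154
grip_force: 54.9
time: 28.25
ee_pos: [0.4167, 0.1644, 0.0478]
eef_rot: [-0.501, 0.866, -0.0, -0.0]
ft_force: [-16.8, -7.4, 38.7]
width: 0.0156
grip_force: 54.9
```

```bash
python3 -m pendant '[[1,0,0,-0.008,0,0,0],[-1,0,0,-0.008,0,0,0],[-1,0,0,-0.008,0,0,0],[-1,0,0,-0.008,0,0,0],[-1,0,0,-0.008,0,0,0],[-1,0,0,-0.008,0,0,0],[-1,0,0,-0.2,0,0,0],[-1,0,0,-0.4,0,0,0]]'; python3 -m pendant '[[-1,0,0,-0.2,0,0,0],[-1,0,0,-0.4,0,0,0],[-1,0,0,-0.5,0,0,0],[-1,0.1,0.0,-0.5,0,0,0]]';  python3 - <<'E'
from h import *
st()
go((.5,.0,.32),60)
E
```

```text
time: 29.25
ee_pos: [0.416, 0.1641, 0.1666]
eef_rot: [-0.501, 0.866, 0.0, -0.001]
ft_force: [1.0, 0.7, -0.2]
width: 0.0778
grip_force: 0.0
time: 29.75
ee_pos: [0.4025, 0.1396, 0.3178]
eef_rot: [-0.502, 0.865, -0.0, 0.002]
ft_force: [0.3, -0.1, -0.1]
width: 0.0866
grip_force: 0.0
t 29.75 p [0.4025 0.1396 0.3178] yawY 150.22 z [ 0.004  0.002 -1.   ] F [ 0.3 -0.1 -0.1] T [0.06 0.04 0.04] w 0.0866 g 0.0 j [-0.18 -0.14 -0.23  1.8  -0.03  1.47  2.21]
t 29.75 p [0.4025 0.1396 0.3178] yawY 150.22 z [ 0.004  0.002 -1.   ] F [ 0.3 -0.1 -0.1] T [0.06 0.04 0.04] w 0.0866 g 0.0 j [-0.18 -0.14 -0.23  1.8  -0.03  1.47  2.21]
to yaw 60 shift [ 0.2425 -0.5131 -0.0069] turn [4.000e-04 2.100e-03 7.518e-01] rows>= 9
to yaw 240 shift [ 0.2425 -0.5131 -0.0069] turn [-2.100e-03  4.000e-04 -7.482e-01] rows>= 9
```

```bash
python3 - <<'E'
from h import *
t=Cam("top"); s=Cam("side")
g=cv2.cvtColor(t.im,6); 
w=[t.pl(u/1.5,v/1.5,.05) for u,v in[(302,201),(426,194),(434,311),(309,319)]]; print("sink",np.mean(w,0),[x[:2].round(3) for x in w],[round(np.linalg.norm(w[i]-w[i-1]),3) for i in range(4)],"drain",t.pl(246,171.5,.005), s.pl(335/1.5,343/1.5,.005))
c=np.vstack([np.hstack([t.crop(159,182,22,300,1.5),s.crop(238,262,28,300,1.5)]),np.hstack([t.crop(208,238,30,300,1.5),s.crop(304,250,40,300,1.5)])]); cv2.imwrite("pics/d1.png",c)
go((.605,.312,.27),124)
E
```

```text
sink [0.63799594 0.03830763 0.05      ] [array([0.76 , 0.182]), array([ 0.774, -0.09 ]), array([ 0.517, -0.104]), array([0.501, 0.165])] [np.float64(0.26), np.float64(0.273), np.float64(0.257), np.float64(0.269)] drain [0.64126552 0.03707092 0.005     ] [0.64135784 0.04192323 0.005     ]
t 29.85 p [0.4013 0.1364 0.3162] yawY 149.94 z [ 0.001 -0.    -1.   ] F [ 0.1 -0.7 -0. ] T [ 0.07  0.05 -0.01] w 0.0868 g 0.0 j [-0.18 -0.14 -0.23  1.81 -0.03  1.47  2.21]
to yaw 124 shift [-0.8465 -0.2942  0.1545] turn [-0.0005  0.0003  0.2162] rows>= 5
to yaw 304 shift [-0.8465 -0.2942  0.1545] turn [-4.0000e-04 -7.0000e-04 -1.2838e+00] rows>= 15
```

View pics/d1.png

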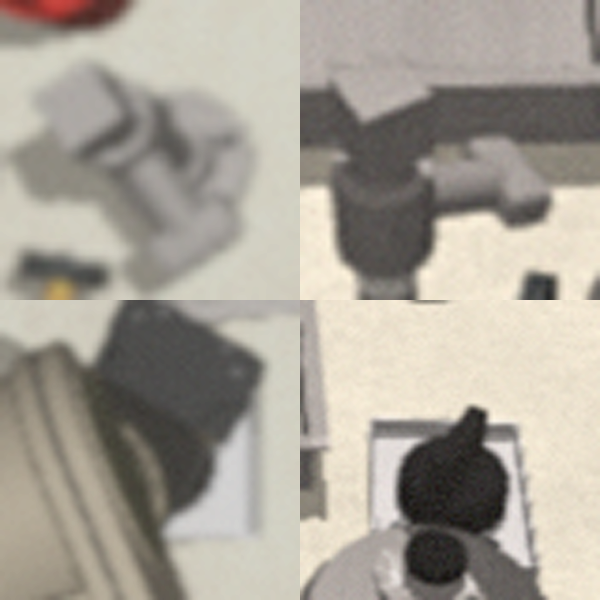

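Cap stands upright in the tray (bottom right, (455,480)). The square is seen at (88,107) in the first crop. Move above the head.

```bash
python3 -m pendant '[[-1,-0.2,-0.07,0,0,0,0.05],[-1,-0.4,-0.14,0,0,0,0.1],[-1,-0.6,-0.21,0.05,0,0,0.15],[-1,-0.8,-0.28,0.1,0,0,0.21],[-1,-0.847,-0.294,0.15,0,0,0.216],[-1,-0.847,-0.294,0.15,0,0,0.216],[-1,-0.847,-0.294,0.15,0,0,0.216]]'; python3 - <<'E'
from h import *
s=Cam("side");t=Cam("top"); cv2.imwrite("pics/d2.png",np.hstack([t.crop(155,180,35,400,1.5),s.crop(238,250,45,400,1.5)]))
go((.605,.312,.183),124)
E
```

```text
time: 30.72
ee_pos: [0.6047, 0.3144, 0.2708]
eef_rot: [-0.294, 0.956, 0.0, 0.0]
ft_force: [-0.4, -0.2, 0.2]
width: 0.0867
grip_force: 0.0
t 30.82 p [0.6049 0.3141 0.2718] yawY 124.13 z [ 0.002  0.001 -1.   ] F [ 1.  -0.3  0.7] T [0.05 0.05 0.01] w 0.0868 g 0.0 j [-0.36  0.46 -0.28  1.22  0.12  1.47  1.55]
to yaw 124 shift [ 0.004  -0.0059  0.2961] turn [-0.0002  0.0008  0.0011] rows>= 2
to yaw 304 shift [ 0.004  -0.0059  0.2961] turn [-1.2000e-03 -2.0000e-04 -1.4989e+00] rows>= 17
```

View pics/d2.png

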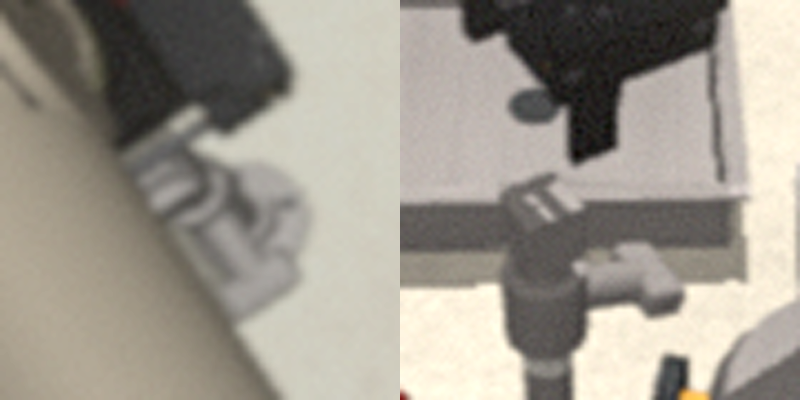

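```bash
python3 - <<'E'
from h import *
s=Cam("side");t=Cam("top")
print(s.pl(225.2,250.8,.195),t.pl(149.9,175.6,.195), s.pr((.605,.312,.195)),t.pr((.605,.312,.195)))
# riser/skirt check: finger tip visible
for k in(1,-1):
    a=np.radians(124); p=np.array([.6049,.3141,.2578])+k*.05*np.array([np.cos(a),np.sin(a),0]); print((s.pr(p)-(193,205))*4.444)
E
```

```text
[0.60336758 0.32594724 0.195     ] [0.60215889 0.31038743 0.195     ] [225.04717835 246.04362375] [149.37032147 174.63704571]
[193.83017864 148.11177607]
[86.39738392 22.85810806]
```

```bash
python3 -m pendant '[[-1,0,0,0.1,0,0,0],[-1,0,0,0.2,0,0,0],[-1,0,0,0.31,0,0,0],[-1,0,0,0.31,0,0,0],[-1,0,0,0.31,0,0,0],[1,0,0,0.31,0,0,0],[1,0,0,0.31,0,0,0],[1,0,0,0.31,0,0,0]]' 50; python3 -m pendant '[[1,0,0,0,0,0,0],[1,0,0,0,0,0,0],[1,0,0,0,0,0,0],[1,0,0,0,0,0,0],[1,0,0,0,0,0,0]]';python3 -c "
from h import *
st()"
```

```text
time: 31.92
ee_pos: [0.605, 0.3146, 0.178]
eef_rot: [-0.294, 0.956, 0.0, 0.0]
ft_force: [0.3, 0.9, 0.4]
width: 0.0648
grip_force: 0.0
time: 32.55
ee_pos: [0.6028, 0.3176, 0.1775]
eef_rot: [-0.295, 0.955, 0.002, -0.001]
ft_force: [-5.2, 6.9, 0.2]
width: 0.0298
grip_force: 50.0
t 32.55 p [0.6028 0.3176 0.1775] yawY 124.32 z [-0.002  0.003 -1.   ] F [-5.2  6.9  0.2] T [ 1.47  1.14 -0.17] w 0.0298 g 50.0 j [-0.36  0.51 -0.28  1.36  0.13  1.3   1.53]
```

```bash
python3 -m pendant '[[1,0,0.012,0,0,0,0.08],[1,0,0.012,0,0,0,0.16],[1,0,0.012,0,0,0,0.24],[1,0,0.012,0,0,0,0.32],[1,0,0.012,0.001,0,0,0.4],[1,0,0.012,0.001,0,0,0.48],[1,0,0.012,0.002,0,0,0.55],[1,0,0.012,0.002,0,0,0.55]]'; python3 -c "
from h import *
st()"
```

```text
time: 33.55
ee_pos: [0.6027, 0.3202, 0.1769]
eef_rot: [0.274, 0.962, 0.002, 0.0]
ft_force: [3.7, 9.2, -4.0]
width: 0.0296
grip_force: 50.0
t 33.55 p [0.6027 0.3202 0.1769] yawY 58.15 z [ 0.001  0.003 -1.   ] F [ 3.7  9.2 -4. ] T [ 1.75 -0.73 -0.22] w 0.0296 g 50.0 j [-0.5   0.49 -0.08  1.37  0.04  1.28  0.44]
```

```bash
python3 -m pendant '[[1,0,0.006,0,0,0,0.08],[1,0,0.006,0,0,0,0.16],[1,0,0.006,0,0,0,0.24],[1,0,0.006,0,0,0,0.32],[1,0,0.006,0.001,0,0,0.4],[1,0,0.006,0.001,0,0,0.48],[1,0,0.006,0.002,0,0,0.56],[1,0,0.006,0.002,0,0,0.64]]';python3 -m pendant '[[1,0,0,0,0,0,0.06],[1,0,0,0,0,0,0.06],[1,0,0,0,0,0,0.06]]'; python3 -c "
from h import *
st()"
```

```text
time: 34.55
ee_pos: [0.6053, 0.3211, 0.1763]
eef_rot: [0.813, 0.582, 0.003, -0.0]
ft_force: [12.5, 8.9, -8.6]
width: 0.0298
grip_force: 49.9
time: 34.92
ee_pos: [0.6056, 0.321, 0.1763]
eef_rot: [0.847, 0.531, 0.003, -0.0]
ft_force: [11.8, 10.0, -8.3]
width: 0.0297
grip_force: 50.0
t 34.92 p [0.6056 0.321  0.1763] yawY -25.81 z [ 0.005  0.003 -1.   ] F [11.8 10.  -8.3] T [ 1.71 -2.64 -0.28] w 0.0297 g 50.0 j [-0.68  0.49  0.17  1.37 -0.09  1.27 -0.95]
```

```bash
python3 -m pendant '[[-1,0,0,0,0,0,0],[-1,0,0,0,0,0,0],[-1,0,0,0,0,0,0],[-1,0,0,0,0,0,0],[-1,0,0,0,0,0,0]]';python3 - <<'E'
from h import *
go((.606,.321,.178),64.2)
E
```

```text
time: 35.55
ee_pos: [0.6038, 0.319, 0.1764]
eef_rot: [0.847, 0.531, 0.0, -0.0]
ft_force: [0.2, 0.0, 0.2]
width: 0.0716
grip_force: 0.0
t 35.55 p [0.6038 0.319  0.1764] yawY -25.85 z [-0.  0. -1.] F [0.2 0.  0.2] T [-0.15  0.09 -0.07] w 0.0716 g 0.0 j [-0.67  0.49  0.17  1.38 -0.09  1.28 -0.95]
to yaw 64.2 shift [ 0.0092  0.0037 -0.0054] turn [ 0.000e+00 -1.000e-04 -7.504e-01] rows>= 9
to yaw 244.2 shift [ 0.0092  0.0037 -0.0054] turn [-1.000e-04 -0.000e+00  7.496e-01] rows>= 9
```

```bash
python3 -m pendant '[[-1,0.009,0.004,-0.005,0,0,-0.08],[-1,0.009,0.004,-0.005,0,0,-0.16],[-1,0.009,0.004,-0.005,0,0,-0.24],[-1,0.009,0.004,-0.005,0,0,-0.32],[-1,0.009,0.004,-0.005,0,0,-0.4],[-1,0.009,0.004,-0.005,0,0,-0.48],[-1,0.009,0.004,-0.005,0,0,-0.56],[-1,0.009,0.004,-0.005,0,0,-0.64]]';python3 -m pendant '[[-1,0,0,0,0,0,-0.08],[-1,0,0,0,0,0,-0.11],[-1,0,0,0,0,0,-0.11]]';python3 -m pendant '[[1,0,0,0,0,0,0],[1,0,0,0,0,0,0],[1,0,0,0,0,0,0],[1,0,0,0,0,0,0],[1,0,0,0,0,0,0],[1,0,0,0,0,0,0],[1,0,0,0,0,0,0],[1,0,0,0,0,0,0]]';python3 -c "
from h import *
st()"
```

```text
time: 36.55
ee_pos: [0.6061, 0.3209, 0.1778]
eef_rot: [0.332, 0.943, 0.0, -0.0]
ft_force: [-1.0, -0.1, -0.0]
width: 0.0868
grip_force: 0.0
time: 36.92
ee_pos: [0.6061, 0.3208, 0.1779]
eef_rot: [0.224, 0.975, 0.0, -0.0]
ft_force: [0.2, 0.2, 0.2]
width: 0.087
grip_force: 0.0
time: 37.92
ee_pos: [0.6053, 0.319, 0.1778]
eef_rot: [0.224, 0.975, -0.002, -0.001]
ft_force: [-7.9, -5.9, 5.7]
width: 0.0297
grip_force: 50.0
t 37.92 p [0.6053 0.319  0.1778] yawY 64.08 z [-0.003 -0.003 -1.   ] F [-7.9 -5.9  5.7] T [-1.65  1.63 -0.18] w 0.0297 g 50.0 j [-0.48  0.5  -0.1   1.35  0.05  1.3   0.53]
```

```bash
python3 -m pendant '[[1,0,-0.005,0,0,0,0.08],[1,0,-0.005,0,0,0,0.16],[1,0,-0.005,0,0,0,0.24],[1,0,-0.005,0,0,0,0.32],[1,0,-0.005,0.001,0,0,0.4],[1,0,-0.005,0.001,0,0,0.48],[1,0,-0.005,0.002,0,0,0.56],[1,0,-0.005,0.002,0,0,0.64]]';python3 -m pendant '[[1,0,0,0,0,0,0.08],[1,0,0,0,0,0,0.16],[1,0,0,0,0,0,0.24],[1,0,0,0,0,0,0.32],[1,0,0,0.001,0,0,0.4],[1,0,0,0.001,0,0,0.48],[1,0,0,0.002,0,0,0.56],[1,0,0,0.002,0,0,0.583]]'; python3 -m pendant '[[1,0,0,0,0,0,0],[1,0,0,0,0,0,0]]';python3 -c "
from h import *
st()"
```

```text
time: 38.92
ee_pos: [0.6047, 0.3187, 0.1771]
eef_rot: [0.782, 0.623, -0.001, -0.0]
ft_force: [-3.7, -4.3, 2.6]
width: 0.0297
grip_force: 50.0
time: 39.92
ee_pos: [0.6044, 0.3191, 0.1765]
eef_rot: [0.998, 0.063, -0.001, 0.0]
ft_force: [-6.0, -3.2, 2.7]
width: 0.0299
grip_force: 50.0
time: 40.17
ee_pos: [0.6044, 0.3191, 0.1765]
eef_rot: [0.998, 0.064, -0.001, 0.0]
ft_force: [-6.2, -3.1, 2.9]
width: 0.0297
grip_force: 50.0
t 40.17 p [0.6044 0.3191 0.1765] yawY -82.63 z [-0.003 -0.001 -1.   ] F [-6.2 -3.1  2.9] T [-0.42  1.5  -0.21] w 0.0297 g 50.0 j [-0.8   0.51  0.35  1.38 -0.18  1.29 -1.88]
```

Head at -82.6°. Release, rise, move aside and check, and re-measure the parts.

```bash
python3 -m pendant '[[-1,0,0,0,0,0,0],[-1,0,0,0,0,0,0],[-1,0,0,0,0,0,0],[-1,0,0,0,0,0,0],[-1,0,0,0,0,0,0],[-1,0,0,-0.2,0,0,0],[-1,0,0,-0.4,0,0,0],[-1,0,0,-0.5,0,0,0]]';python3 -m pendant '[[-1,0.2,0.1,0,0,0,0],[-1,0.4,0.2,0,0,0,0],[-1,0.6,0.3,0,0,0,0],[-1,0.6,0.3,0,0,0,0],[-1,0.6,0.3,0,0,0,0]]'; python3 - <<'E'
from h import *
st()
t=Cam("top");s=Cam("side"); cv2.imwrite("pics/t2.png",cv2.resize(np.clip(t.im*1.3,0,255).astype(np.uint8)[60:290,60:450],None,fx=2,fy=2,interpolation=cv2.INTER_CUBIC))
E
```

```text
time: 41.18
ee_pos: [0.6061, 0.3197, 0.3308]
eef_rot: [0.998, 0.064, 0.002, -0.001]
ft_force: [0.4, -0.4, -0.0]
width: 0.0865
grip_force: 0.0
time: 41.8
ee_pos: [0.7973, 0.2511, 0.322]
eef_rot: [0.998, 0.063, -0.002, 0.001]
ft_force: [-0.5, -0.4, -0.5]
width: 0.0872
grip_force: 0.0
t 41.8 p [0.7973 0.2511 0.322 ] yawY -82.77 z [-0.004 -0.003 -1.   ] F [-0.5 -0.4 -0.5] T [-0.04  0.18 -0.06] w 0.0872 g 0.0 j [-0.43  0.97  0.38  0.32 -0.33  1.87 -1.75]
```

View pics/t2.png

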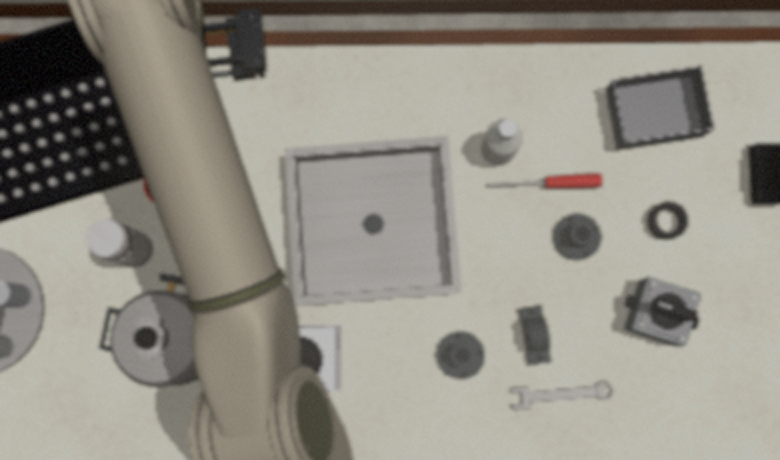

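The sink is empty, the cap is in the tray, the isolator is off, and hubs (577,236), (460,354) and block (535,334) are unmoved. I go on numerically.

```bash
cat > parts.py <<'E'
from h import *
def parts(t):
    g=cv2.cvtColor(t.im,6)
    m=(g<75).astype(np.uint8)*255; k=0
    for cn in cv2.findContours(m,cv2.RETR_EXTERNAL,2)[0]:
        if not 60<cv2.contourArea(cn)<700: continue
        R=cv2.minAreaRect(cn); p=t.pl(*R[0],.02)
        if not(.3<p[0]<.8 and -.45<p[1]<.2): continue
        b=cv2.boxPoints(R); e=max((b[1]-b[0],b[2]-b[1]),key=np.linalg.norm); q=t.pl(*(np.array(R[0])+e),.02)-p
        print("part",p.round(3),"size",(np.array(R[1])/t.f*1.385).round(3),"long yaw",np.degrees(np.arctan2(q[1],q[0])).round(1),"px",np.array(R[0]).round(1))
E
python3 - <<'E'
from parts import *
t=Cam("top"); parts(t)
print("tape",t.pl(666/2+60,220/2+60,.024),"drv",[t.pl(u/2+60,183/2+60,.01).round(3) for u in(487,545,602)],"span",[t.pl(u/2+60,v/2+60,.005).round(3) for u,v in((515,397),(603,390))])
go((.55,.1,.32),-40)
E
```

```text
part [0.31  0.132 0.02 ] size [0.141 0.06 ] long yaw -174.4 px [216.9 272. ]
part [ 0.421 -0.106  0.02 ] size [0.07  0.068] long yaw -135.3 px [289.8 237.3]
part [0.424 0.158 0.02 ] size [0.073 0.096] long yaw 0.5 px [209.  236.5]
part [ 0.454 -0.229  0.02 ] size [0.088 0.038] long yaw -170.6 px [327. 227.]
part [ 0.483 -0.433  0.02 ] size [0.123 0.086] long yaw -115.7 px [389.  217.6]
part [ 0.615 -0.302  0.02 ] size [0.066 0.073] long yaw -90.3 px [348. 178.]
tape [ 0.64070284 -0.45049262  0.024     ] drv [array([ 0.707, -0.157,  0.01 ]), array([ 0.707, -0.254,  0.01 ]), array([ 0.706, -0.35 ,  0.01 ])] span [array([ 0.351, -0.198,  0.005]), array([ 0.362, -0.342,  0.005])]
t 41.95 p [0.795  0.2542 0.3275] yawY -82.57 z [ 0.001  0.001 -1.   ] F [-0.3 -0.2  1.2] T [-0.05  0.21  0.02] w 0.0868 g 0.0 j [-0.43  0.96  0.38  0.33 -0.33  1.87 -1.75]
to yaw -40 shift [-0.8763  0.4041  0.0239] turn [-2.000e-04 -5.000e-04 -3.547e-01] rows>= 5
to yaw 140 shift [-0.8763  0.4041  0.0239] turn [-6.0000e-04  2.0000e-04  1.1453e+00] rows>= 13
```

```bash
python3 -m pendant '[[-1,-0.18,0.08,0.02,0,0,-0.07],[-1,-0.36,0.16,0.02,0,0,-0.14],[-1,-0.54,0.24,0.02,0,0,-0.21],[-1,-0.72,0.32,0.02,0,0,-0.28],[-1,-0.876,0.404,0.02,0,0,-0.355],[-1,-0.876,0.404,0.02,0,0,-0.355]]'; python3 - <<'E'
from h import *
go((.422,-.104,.15),0)
E
```

```text
time: 42.7
ee_pos: [0.5468, 0.0987, 0.3224]
eef_rot: [0.905, 0.424, 0.002, -0.001]
ft_force: [0.4, 0.1, 0.8]
width: 0.0872
grip_force: 0.0
t 42.7 p [0.5468 0.0987 0.3224] yawY -39.76 z [ 0.003  0.003 -1.   ] F [0.4 0.1 0.8] T [-0.12  0.1  -0.02] w 0.0872 g 0.0 j [-0.56  0.14  0.34  1.53 -0.05  1.48 -0.91]
to yaw 0 shift [-0.7878  0.112   0.5714] turn [ 0.0008 -0.0019 -0.3314] rows>= 5
to yaw 180 shift [-0.7878  0.112   0.5714] turn [-2.4000e-03 -1.0000e-03  1.1686e+00] rows>= 14
```

```bash
python3 -m pendant '[[-1,-0.2,0.03,0.1,0,0,-0.08],[-1,-0.4,0.06,0.2,0,0,-0.16],[-1,-0.6,0.09,0.3,0,0,-0.24],[-1,-0.788,0.112,0.4,0,0,-0.33],[-1,-0.788,0.112,0.57,0,0,-0.33],[-1,-0.788,0.112,0.57,0,0,-0.33],[-1,-0.788,0.112,0.57,0,0,-0.33]]'; python3 - <<'E'
from h import *
go((.422,-.104,.043),0)
E
```

```text
time: 43.58
ee_pos: [0.4254, -0.1017, 0.1518]
eef_rot: [0.709, 0.705, 0.001, 0.001]
ft_force: [-0.0, -0.9, 0.2]
width: 0.0868
grip_force: 0.0
t 43.58 p [ 0.4254 -0.1017  0.1518] yawY -0.29 z [ 0.003  0.001 -1.   ] F [-0.  -0.9  0.2] T [-0.08 -0.01  0.03] w 0.0868 g 0.0 j [-0.36 -0.04  0.49  2.06  0.02  1.11  0.11]
to yaw 0 shift [-0.008  -0.0124  0.3626] turn [ 0.0014 -0.0005 -0.0024] rows>= 2
to yaw 180 shift [-0.008  -0.0124  0.3626] turn [-7.0000e-04 -2.2000e-03  1.4976e+00] rows>= 17
```

```bash
python3 -m pendant '[[-1,-0.005,-0.008,0.12,0,0,0],[-1,-0.005,-0.008,0.24,0,0,0],[-1,-0.005,-0.008,0.362,0,0,0],[-1,-0.005,-0.008,0.362,0,0,0],[1,-0.005,-0.008,0.362,0,0,0],[1,-0.005,-0.008,0.362,0,0,0],[1,-0.005,-0.008,0.362,0,0,0],[1,-0.005,-0.008,0.362,0,0,0]]' 35;python3 -m pendant '[[1,0,0,0,0,0,0],[1,0,0,0,0,0,0],[1,0,0,0,0,0,0]]';python3 -m pendant '[[1,0,0,-0.1,0,0,0],[1,0,0,-0.2,0,0,0],[1,0,0,-0.35,0,0,0],[1,0,0,-0.5,0,0,0],[1,0,0,-0.5,0,0,0]]'; python3 - <<'E'
from h import *
go((.70,.10,.19),0)
E
```

```text
time: 44.58
ee_pos: [0.4222, -0.1046, 0.0415]
eef_rot: [0.71, 0.705, 0.0, 0.0]
ft_force: [-1.1, -1.2, 0.6]
width: 0.0552
grip_force: 0.0
time: 44.95
ee_pos: [0.4218, -0.1047, 0.041]
eef_rot: [0.71, 0.705, -0.0, -0.0]
ft_force: [-1.2, 0.3, 3.1]
width: 0.0392
grip_force: 35.0
time: 45.58
ee_pos: [0.4233, -0.1048, 0.1933]
eef_rot: [0.71, 0.705, 0.002, 0.002]
ft_force: [-0.2, -0.2, -5.2]
width: 0.0394
grip_force: 35.0
t 45.58 p [ 0.4233 -0.1048  0.1933] yawY -0.4 z [ 0.005  0.001 -1.   ] F [-0.2 -0.2 -5.2] T [-0.02 -0.03  0.02] w 0.0394 g 35.0 j [-0.38 -0.1   0.5   2.02  0.05  1.21  0.09]
to yaw 0 shift [0.6892 0.9174 0.0159] turn [ 0.0023 -0.0003 -0.0034] rows>= 6
to yaw 180 shift [0.6892 0.9174 0.0159] turn [-4.0000e-04 -3.6000e-03  1.4966e+00] rows>= 17
```

```bash
python3 -m pendant '[[1,0.115,0.15,0.0,0,0,0],[1,0.23,0.3,0,0,0,0],[1,0.345,0.46,0,0,0,0],[1,0.46,0.61,0,0,0,0],[1,0.575,0.76,0,0,0,0],[1,0.689,0.917,0,0,0,0],[1,0.689,0.917,0,0,0,0],[1,0.689,0.917,0,0,0,0]]'; python3 - <<'E'
from h import *
go((.70,.10,.06),0)
E
```

```text
time: 46.58
ee_pos: [0.6975, 0.0993, 0.1881]
eef_rot: [0.71, 0.704, -0.002, -0.001]
ft_force: [-0.6, -0.9, -4.0]
width: 0.0391
grip_force: 35.0
t 46.58 p [0.6975 0.0993 0.1881] yawY -0.43 z [-0.004 -0.002 -1.   ] F [-0.6 -0.9 -4. ] T [-0.15  0.03 -0.  ] w 0.0391 g 35.0 j [-0.47  0.56  0.4   1.3  -0.21  1.33 -0.08]
to yaw 0 shift [0.0032 0.0099 0.4268] turn [-0.0018  0.0009 -0.0036] rows>= 3
to yaw 180 shift [0.0032 0.0099 0.4268] turn [1.4000e-03 2.9000e-03 1.4964e+00] rows>= 17
```

```bash
python3 -m pendant '[[1,0,0,0.12,0,0,0],[1,0,0,0.25,0,0,0],[1,0,0,0.36,0,0,0],[1,0,0,0.42,0,0,0],[1,0,0,0.44,0,0,0],[1,0,0,0.46,0,0,0],[1,0,0,0.475,0,0,0],[1,0,0,0.475,0,0,0]]';python3 -m pendant '[[1,0,0,0.005,0,0,0],[1,0,0,0.01,0,0,0],[1,0,0,0.01,0,0,0]]'
```

```text
time: 47.58
ee_pos: [0.6985, 0.1002, 0.0487]
eef_rot: [0.71, 0.705, 0.0, 0.0]
ft_force: [0.5, 0.9, -3.7]
width: 0.0395
grip_force: 35.0
time: 47.95
ee_pos: [0.6987, 0.1002, 0.0462]
eef_rot: [0.71, 0.705, 0.0, 0.0]
ft_force: [-2.0, 0.0, 1.9]
width: 0.0393
grip_force: 35.0
```

Contact. Release with a partial opening and rise, then on to the block.

```bash
python3 -m pendant '[[-0.3,0,0,0,0,0,0],[-0.3,0,0,0,0,0,0],[-0.3,0,0,0,0,0,0],[-0.3,0,0,-0.15,0,0,0],[-0.3,0,0,-0.3,0,0,0],[-0.3,0,0,-0.5,0,0,0],[-1,0,0,-0.5,0,0,0]]'; python3 - <<'E'
from parts import *
t=Cam("top"); parts(t)
go((.616,-.3,.19),0)
go((.52,-.15,.19),50)
E
```

```text
time: 48.82
ee_pos: [0.7011, 0.1, 0.2017]
eef_rot: [0.71, 0.705, 0.004, 0.003]
ft_force: [0.4, -0.3, -1.7]
width: 0.0612
grip_force: 0.0
part [0.327 0.139 0.02 ] size [0.167 0.062] long yaw -97.5 px [214.5 266.5]
part [ 0.454 -0.229  0.02 ] size [0.088 0.038] long yaw -169.9 px [327.1 227. ]
part [ 0.483 -0.432  0.02 ] size [0.123 0.087] long yaw -115.6 px [388.9 217.8]
part [ 0.595 -0.331  0.02 ] size [0.066 0.073] long yaw -90.3 px [357. 184.]
part [0.699 0.071 0.02 ] size [0.06  0.022] long yaw -176.4 px [235.7 153.9]
t 48.88 p [0.6997 0.1001 0.1983] yawY -0.41 z [ 0.005  0.001 -1.   ] F [-0.5 -0.2 -0. ] T [-0.13  0.06  0.02] w 0.0642 g 0.0 j [-0.47  0.55  0.41  1.29 -0.21  1.34 -0.08]
to yaw 0 shift [-1.3355 -0.2694  0.0248] turn [ 0.0023 -0.0005 -0.0034] rows>= 7
to yaw 180 shift [-1.3355 -0.2694  0.0248] turn [-9.0000e-04 -3.5000e-03  1.4966e+00] rows>= 17
t 48.88 p [0.6997 0.1001 0.1983] yawY -0.41 z [ 0.005  0.001 -1.   ] F [-0.5 -0.2 -0. ] T [-0.13  0.06  0.02] w 0.0642 g 0.0 j [-0.47  0.55  0.41  1.29 -0.21  1.34 -0.08]
to yaw 50 shift [-0.8378 -0.593   0.0238] turn [ 0.0023  0.0005 -0.4201] rows>= 5
to yaw 230 shift [-0.8378 -0.593   0.0238] turn [ 6.0000e-04 -2.8000e-03  1.0799e+00] rows>= 13
```

```bash
python3 -m pendant '[[-1,-0.2,-0.15,0,0,0,0.08],[-1,-0.35,-0.28,0,0,0,0.16],[-1,-0.5,-0.4,0,0,0,0.24],[-1,-0.65,-0.52,0,0,0,0.32],[-1,-0.8,-0.6,0,0,0,0.4],[-1,-0.838,-0.6,0,0,0,0.48],[-1,-0.838,-0.6,0,0,0,0.56]]'; python3 - <<'E'
from h import *
go((.455,-.227,.13),-80)
E
```

```text
time: 49.75
ee_pos: [0.5156, -0.1512, 0.1945]
eef_rot: [0.982, 0.19, -0.001, -0.0]
ft_force: [-0.1, 0.4, 1.0]
width: 0.0868
grip_force: 0.0
t 49.75 p [ 0.5156 -0.1512  0.1945] yawY -68.05 z [-0.001  0.    -1.   ] F [-0.1  0.4  1. ] T [-0.12  0.13  0.02] w 0.0868 g 0.0 j [-0.43  0.19  0.71  1.78 -0.13  1.22 -0.87]
to yaw -80 shift [-0.2814  0.1589  0.2152] turn [-0.0002  0.0006  0.0995] rows>= 2
to yaw 100 shift [-0.2814  0.1589  0.2152] turn [-9.0000e-04 -3.0000e-04 -1.4005e+00] rows>= 16
```

```bash
python3 -m pendant '[[-1,-0.14,0.08,0.05,0,0,0.05],[-1,-0.281,0.159,0.12,0,0,0.1],[-1,-0.281,0.159,0.215,0,0,0.1],[-1,-0.281,0.159,0.215,0,0,0.1],[-1,-0.281,0.159,0.215,0,0,0.1]]'; python3 - <<'E'
from h import *
go((.455,-.227,.042),-80)
E
```

```text
time: 50.38
ee_pos: [0.4573, -0.2258, 0.1314]
eef_rot: [0.996, 0.091, -0.0, 0.0]
ft_force: [0.0, -0.2, -0.4]
width: 0.0871
grip_force: 0.0
t 50.38 p [ 0.4573 -0.2258  0.1314] yawY -79.54 z [-0. -0. -1.] F [ 0.  -0.2 -0.4] T [-0.06  0.13  0.03] w 0.0871 g 0.0 j [-0.33  0.2   0.78  1.93 -0.16  1.08 -0.87]
to yaw -80 shift [-0.0081  0.0024  0.2979] turn [0.0001 0.0001 0.0038] rows>= 2
to yaw 100 shift [-0.0081  0.0024  0.2979] turn [-2.0000e-04  1.0000e-04 -1.4962e+00] rows>= 17
```

```bash
python3 -m pendant '[[-1,-0.005,0.002,0.12,0,0,0],[-1,-0.005,0.002,0.24,0,0,0],[-1,-0.005,0.002,0.298,0,0,0],[-1,-0.005,0.002,0.298,0,0,0],[1,-0.005,0.002,0.298,0,0,0],[1,-0.005,0.002,0.298,0,0,0],[1,-0.005,0.002,0.298,0,0,0],[1,-0.005,0.002,0.298,0,0,0]]' 35;python3 -m pendant '[[1,0,0,0,0,0,0],[1,0,0,0,0,0,0],[1,0,0,0,0,0,0],[1,0,0,0,0,0,0]]';python3 -m pendant '[[1,0,0,-0.1,0,0,0],[1,0,0,-0.2,0,0,0],[1,0,0,-0.35,0,0,0],[1,0,0,-0.5,0,0,0],[1,0,0,-0.5,0,0,0]]'; python3 - <<'E'
from h import *
go((.597,.038,.19),-3)
E
```

```text
time: 51.38
ee_pos: [0.4557, -0.2271, 0.0419]
eef_rot: [0.996, 0.091, 0.0, -0.0]
ft_force: [-0.9, 0.5, -0.6]
width: 0.055
grip_force: 0.0
time: 51.88
ee_pos: [0.4555, -0.2273, 0.0416]
eef_rot: [0.996, 0.091, 0.0, 0.0]
ft_force: [0.4, -1.2, 0.0]
width: 0.0318
grip_force: 34.8
time: 52.5
ee_pos: [0.4567, -0.2276, 0.1939]
eef_rot: [0.996, 0.091, 0.002, 0.0]
ft_force: [-0.4, 0.2, -5.8]
width: 0.032
grip_force: 34.8
t 52.5 p [ 0.4567 -0.2276  0.1939] yawY -79.6 z [ 0.005 -0.    -1.   ] F [-0.4  0.2 -5.8] T [-0.03  0.13  0.03] w 0.032 g 34.8 j [-0.38  0.11  0.82  1.86 -0.09  1.2  -0.93]
to yaw -3 shift [ 0.6197 -0.7862  0.0152] turn [ 0.0018 -0.0016 -0.6383] rows>= 8
to yaw 177 shift [ 0.6197 -0.7862  0.0152] turn [-0.0017 -0.0019  0.8617] rows>= 10
```

```bash
python3 -m pendant '[[1,0.09,-0.11,0,0,0,-0.08],[1,0.18,-0.23,0,0,0,-0.16],[1,0.27,-0.34,0,0,0,-0.24],[1,0.36,-0.45,0,0,0,-0.32],[1,0.45,-0.56,0,0,0,-0.4],[1,0.54,-0.68,0,0,0,-0.48],[1,0.62,-0.786,0,0,0,-0.56],[1,0.62,-0.786,0,0,0,-0.64]]';python3 -m pendant '[[1,0,0,0,0,0,-0.03],[1,0,0,0,0,0,-0.03]]'; python3 - <<'E'
from h import *
go((.597,.038,.05),2)
E
```

```text
time: 53.5
ee_pos: [0.5953, 0.0429, 0.1883]
eef_rot: [0.72, 0.694, -0.001, -0.002]
ft_force: [0.2, -0.8, -5.8]
width: 0.0322
grip_force: 34.8
time: 53.75
ee_pos: [0.5948, 0.0383, 0.1893]
eef_rot: [0.702, 0.712, -0.001, -0.001]
ft_force: [-0.1, 0.1, -5.7]
width: 0.0318
grip_force: 34.8
t 53.75 p [0.5948 0.0383 0.1893] yawY 0.76 z [-0.004 -0.    -1.   ] F [-0.1  0.1 -5.7] T [-0.04  0.04  0.01] w 0.0318 g 34.8 j [-0.52  0.32  0.47  1.63 -0.15  1.24 -0.01]
to yaw 2 shift [-0.001   0.009   0.4642] turn [-0.0017  0.0001 -0.0103] rows>= 3
to yaw 182 shift [-0.001   0.009   0.4642] turn [2.0000e-04 2.7000e-03 1.4897e+00] rows>= 17
```

```bash
python3 -m pendant '[[1,0,0.005,0.12,0,0,0],[1,0,0.005,0.25,0,0,0],[1,0,0.005,0.36,0,0,0],[1,0,0.005,0.42,0,0,0],[1,0,0.005,0.44,0,0,0],[1,0,0.005,0.46,0,0,0],[1,0,0.005,0.475,0,0,0],[1,0,0.005,0.475,0,0,0]]';python3 -m pendant '[[1,0,0,0.005,0,0,0],[1,0,0,0.01,0,0,0],[1,0,0,0.01,0,0,0]]'
```

```text
time: 54.75
ee_pos: [0.5975, 0.0385, 0.0494]
eef_rot: [0.702, 0.712, 0.0, 0.0]
ft_force: [-0.3, -0.0, -4.1]
width: 0.0318
grip_force: 34.8
time: 55.12
ee_pos: [0.5977, 0.0385, 0.0466]
eef_rot: [0.702, 0.712, 0.0, 0.0]
ft_force: [-2.1, 0.6, 0.5]
width: 0.0315
grip_force: 34.8
```

```bash
python3 -m pendant '[[-0.3,0,0,0,0,0,0],[-0.3,0,0,0,0,0,0],[-0.3,0,0,0,0,0,0],[-0.3,0,0,-0.15,0,0,0],[-0.3,0,0,-0.3,0,0,0],[-0.3,0,0,-0.5,0,0,0],[-1,0,0,-0.5,0,0,0]]'; python3 - <<'E'
from parts import *
t=Cam("top"); parts(t)
go((.595,-.2,.19),0)
E
```

```text
time: 56.0
ee_pos: [0.6, 0.0383, 0.2012]
eef_rot: [0.702, 0.712, 0.004, 0.002]
ft_force: [-0.1, -0.9, 0.0]
width: 0.0607
grip_force: 0.0
part [ 0.483 -0.432  0.02 ] size [0.123 0.087] long yaw -115.6 px [388.9 217.8]
part [ 0.595 -0.331  0.02 ] size [0.066 0.073] long yaw -90.3 px [357. 184.]
t 56.05 p [0.5986 0.0385 0.1984] yawY 0.79 z [ 0.004  0.001 -1.   ] F [-0.2  1.  -1.2] T [-0.09  0.09  0.02] w 0.0642 g 0.0 j [-0.53  0.31  0.47  1.61 -0.15  1.25 -0.01]
to yaw 0 shift [-0.7947 -0.0232  0.0269] turn [ 0.0021 -0.0006  0.0066] rows>= 4
to yaw 180 shift [-0.7947 -0.0232  0.0269] turn [ 9.0000e-04  3.3000e-03 -1.4934e+00] rows>= 17
```

```bash
python3 -m pendant '[[-1,-0.2,0,0,0,0,0],[-1,-0.4,0,0,0,0,0],[-1,-0.6,0,0,0,0,0],[-1,-0.8,0,0,0,0,0],[-1,-0.98,-0.02,0,0,0,0],[-1,-0.98,-0.02,0,0,0,0]]'; python3 - <<'E'
from h import *
go((.596,-.329,.13),0)
E
```

```text
time: 56.8
ee_pos: [0.5927, -0.2616, 0.1947]
eef_rot: [0.705, 0.709, -0.002, -0.0]
ft_force: [-0.9, 1.2, 0.3]
width: 0.0869
grip_force: 0.0
t 56.8 p [ 0.5927 -0.2616  0.1947] yawY 0.33 z [-0.003 -0.002 -1.   ] F [-0.9  1.2  0.3] T [-0.07  0.08 -0.01] w 0.0869 g 0.0 j [-0.09  0.45  0.59  1.48 -0.25  1.29  0.53]
to yaw 0 shift [-0.2243  0.0102  0.216 ] turn [-0.0013  0.0011  0.0028] rows>= 2
to yaw 180 shift [-0.2243  0.0102  0.216 ] turn [-0.0017 -0.0021 -1.4972] rows>= 17
```

```bash
python3 -m pendant '[[-1,-0.12,0.01,0.1,0,0,0],[-1,-0.235,0.01,0.2,0,0,0],[-1,-0.235,0.01,0.2,0,0,0],[-1,-0.235,0.01,0.2,0,0,0],[-1,-0.235,0.01,0.2,0,0,0]]'; python3 - <<'E'
from h import *
go((.596,-.329,.042),0)
E
```

```text
time: 57.42
ee_pos: [0.6005, -0.3246, 0.1368]
eef_rot: [0.701, 0.713, 0.001, 0.0]
ft_force: [1.0, 0.6, 0.7]
width: 0.0871
grip_force: 0.0
t 57.42 p [ 0.6005 -0.3246  0.1368] yawY 0.91 z [ 0.001  0.001 -1.   ] F [1.  0.6 0.7] T [-0.09  0.06 -0.  ] w 0.0871 g 0.0 j [ 0.03  0.57  0.57  1.44 -0.32  1.22  0.66]
to yaw 0 shift [-0.0147 -0.0157  0.3159] turn [ 0.0007 -0.0002  0.0076] rows>= 2
to yaw 180 shift [-0.0147 -0.0157  0.3159] turn [ 4.0000e-04  1.0000e-03 -1.4924e+00] rows>= 17
```

```bash
python3 -m pendant '[[-1,-0.013,-0.013,0.12,0,0,0],[-1,-0.013,-0.013,0.24,0,0,0],[-1,-0.013,-0.013,0.316,0,0,0],[-1,-0.013,-0.013,0.316,0,0,0],[1,-0.013,-0.013,0.316,0,0,0],[1,-0.013,-0.013,0.316,0,0,0],[1,-0.013,-0.013,0.316,0,0,0],[1,-0.013,-0.013,0.316,0,0,0]]' 35;python3 -m pendant '[[1,0,0,0,0,0,0],[1,0,0,0,0,0,0],[1,0,0,0,0,0,0]]';python3 -m pendant '[[1,0,0,-0.1,0,0,0],[1,0,0,-0.2,0,0,0],[1,0,0,-0.35,0,0,0],[1,0,0,-0.5,0,0,0],[1,0,0,-0.5,0,0,0]]'; python3 - <<'E'
from h import *
go((.68,-.12,.19),0); go((.697,-.022,.19),0)
E
```

```text
time: 58.42
ee_pos: [0.5958, -0.3301, 0.0417]
eef_rot: [0.702, 0.712, 0.0, 0.0]
ft_force: [0.4, -0.0, -0.6]
width: 0.0549
grip_force: 0.0
time: 58.8
ee_pos: [0.596, -0.33, 0.0414]
eef_rot: [0.702, 0.712, 0.0, 0.0]
ft_force: [2.0, 0.2, 0.2]
width: 0.0396
grip_force: 35.0
time: 59.42
ee_pos: [0.5965, -0.3312, 0.1946]
eef_rot: [0.702, 0.712, 0.001, 0.002]
ft_force: [0.3, -1.1, -6.0]
width: 0.0388
grip_force: 35.0
t 59.42 p [ 0.5965 -0.3312  0.1946] yawY 0.78 z [ 0.004 -0.002 -1.   ] F [ 0.3 -1.1 -6. ] T [-0.11  0.04  0.02] w 0.0388 g 35.0 j [ 0.03  0.53  0.59  1.38 -0.3   1.32  0.65]
to yaw 0 shift [0.7001 0.2878 0.0151] turn [0.0021 0.001  0.0065] rows>= 4
to yaw 180 shift [0.7001 0.2878 0.0151] turn [-0.0016  0.0033 -1.4935] rows>= 17
t 59.42 p [ 0.5965 -0.3312  0.1946] yawY 0.78 z [ 0.004 -0.002 -1.   ] F [ 0.3 -1.1 -6. ] T [-0.11  0.04  0.02] w 0.0388 g 35.0 j [ 0.03  0.53  0.59  1.38 -0.3   1.32  0.65]
to yaw 0 shift [1.026  0.3489 0.0146] turn [0.0021 0.001  0.0065] rows>= 6
to yaw 180 shift [1.026  0.3489 0.0146] turn [-0.0016  0.0033 -1.4935] rows>= 17
```

```bash
python3 -m pendant '[[1,0.1,0,-0.12,0,0,0],[1,0.25,0,-0.12,0,0,0],[1,0.45,0,-0.12,0,0,0],[1,0.65,0.05,-0.12,0,0,0],[1,0.85,0.2,-0.12,0,0,0],[1,1,0.34,-0.12,0,0,0],[1,1,0.34,-0.12,0,0,0],[1,1,0.34,-0.12,0,0,0]]'; python3 - <<'E'
from h import *
go((.697,-.024,.05),0)
E
```

```text
time: 60.42
ee_pos: [0.6928, -0.028, 0.2247]
eef_rot: [0.702, 0.712, -0.002, -0.001]
ft_force: [-0.5, -0.3, -5.4]
width: 0.0395
grip_force: 35.0
t 60.42 p [ 0.6928 -0.028   0.2247] yawY 0.87 z [-0.004 -0.001 -1.   ] F [-0.5 -0.3 -5.4] T [-0.17  0.09  0.03] w 0.0395 g 35.0 j [-0.37  0.53  0.51  1.29 -0.25  1.39  0.15]
to yaw 0 shift [0.0134 0.0165 0.5822] turn [-0.0019  0.0003  0.0072] rows>= 3
to yaw 180 shift [0.0134 0.0165 0.5822] turn [-4.0000e-04 -2.9000e-03 -1.4928e+00] rows>= 17
```

```bash
python3 -m pendant '[[1,0.01,0.007,0.15,0,0,0],[1,0.01,0.007,0.3,0,0,0],[1,0.01,0.007,0.44,0,0,0],[1,0.01,0.007,0.53,0,0,0],[1,0.01,0.007,0.56,0,0,0],[1,0.01,0.007,0.58,0,0,0],[1,0.01,0.007,0.59,0,0,0],[1,0.01,0.007,0.59,0,0,0]]';python3 -m pendant '[[1,0,0,0.004,0,0,0],[1,0,0,0.008,0,0,0],[1,0,0,0.008,0,0,0]]'
```

```text
time: 61.42
ee_pos: [0.6958, -0.0257, 0.051]
eef_rot: [0.702, 0.712, 0.0, 0.0]
ft_force: [0.0, 0.6, -4.5]
width: 0.0395
grip_force: 35.0
time: 61.8
ee_pos: [0.6955, -0.0256, 0.0478]
eef_rot: [0.702, 0.712, -0.0, -0.0]
ft_force: [-0.5, 1.1, -5.5]
width: 0.0392
grip_force: 35.0
```

```bash
python3 -m pendant '[[1,0,0,0.006,0,0,0],[1,0,0,0.006,0,0,0],[1,0,0,0.006,0,0,0]]'; python3 -m pendant '[[-0.3,0,0,0,0,0,0],[-0.3,0,0,0,0,0,0],[-0.3,0,0,0,0,0,0],[-0.3,0,0,-0.15,0,0,0],[-0.3,0,0,-0.3,0,0,0],[-0.3,0,0,-0.5,0,0,0],[-1,0,0,-0.5,0,0,0]]'; python3 -m pendant '[[-1,-0.2,0,-0.2,0,0,0],[-1,-0.4,0,-0.2,0,0,0],[-1,-0.6,0,-0.2,0,0,0],[-1,-0.8,0,-0.2,0,0,0],[-1,-0.95,-0.2,-0.2,0,0,0],[-1,-0.95,-0.4,-0.2,0,0,0],[-1,-0.95,-0.4,-0.2,0,0,0]]'; python3 - <<'E'
from parts import *
st(); t=Cam("top"); s=Cam("side"); parts(t)
np.save("t.npy",t.im)
# side: dark blobs inside sink region, boss tops
g=cv2.cvtColor(t.im,6); m=np.zeros_like(g); m[130:215,200:292]=(g[130:215,200:292]<70)*255
for cn in cv2.findContours(m,0,2)[0]:
    if cv2.contourArea(cn)>30: R=cv2.minAreaRect(cn); print("sink blob",t.pl(*R[0],.02).round(3),np.array(R[1])/t.f*1.385,R[2])
# nozzle: mask of head region vs bench (neutral grey not warm)
h=t.im[150:225,125:200].astype(int); mm=((h[...,2]-h[...,0])<8).astype(np.uint8); n,l,stt,ce=cv2.connectedComponentsWithStats(mm)
for i in range(1,n):
    if stt[i,4]>30: print("grey",stt[i]+np.array([125,150,0,0,0]),ce[i]+(125,150))
for p in((.605,.319,.19),(.613,.25,.12)): print(t.pr(p))
E
```

```text
time: 62.18
ee_pos: [0.6957, -0.0256, 0.0464]
eef_rot: [0.702, 0.712, 0.0, 0.0]
ft_force: [-0.3, 0.1, -1.5]
width: 0.0395
grip_force: 35.0
time: 63.05
ee_pos: [0.698, -0.0263, 0.2022]
eef_rot: [0.702, 0.712, 0.003, 0.003]
ft_force: [0.2, -0.4, -0.7]
width: 0.061
grip_force: 0.0
time: 63.92
ee_pos: [0.5747, -0.3151, 0.2554]
eef_rot: [0.704, 0.71, -0.0, -0.001]
ft_force: [0.8, 0.4, 0.7]
width: 0.0871
grip_force: 0.0
t 63.92 p [ 0.5747 -0.3151  0.2554] yawY 0.44 z [-0.002  0.001 -1.   ] F [0.8 0.4 0.7] T [-0.05 -0.01  0.04] w 0.0871 g 0.0 j [ 0.    0.43  0.6   1.37 -0.24  1.41  0.61]
part [0.415 0.158 0.02 ] size [0.069 0.073] long yaw -90.2 px [209.  239.5]
part [0.597 0.035 0.02 ] size [0.033 0.089] long yaw -90.3 px [246.5 184. ]
part [ 0.693 -0.035  0.02 ] size [0.069 0.076] long yaw -90.3 px [267.5 155.5]
part [0.697 0.098 0.02 ] size [0.069 0.069] long yaw -90.3 px [227.5 154.5]
sink blob [0.597 0.035 0.02 ] [0.03295674 0.08898319] 90.0
sink blob [0.639 0.035 0.02 ] [0.02306972 0.02306972] 90.0
sink blob [ 0.694 -0.032  0.02 ] [0.0675814  0.07224219] 45.0
sink blob [0.695 0.097 0.02 ] [0.06591347 0.06591347] 90.0
grey [143 170  35  24 528] [161.19318182 180.34280303]
grey [125 174  10  19  93] [128.1827957 184.1827957]
grey [140 197  13   5  43] [146.         198.69767442]
grey [125 205  47  20 717] [145.09902371 216.21059972]
[147.43572498 174.89169594]
[175.84443654 175.39396952]
```

All checks agree: both hubs and the block are in the sink, the nozzle points at its middle, the cap is in the tray, and the arm is clear.

```bash
python3 -c "
from bench import r
print(r.close_job())"
```

```text
the job is handed in; nothing more can be done
None
```

I handed the job in at about 64 s. By my measurements the isolator is off, and the cap was vented, released and stood in the drip tray. The spray head then went down until it points at the sink's middle, and both hubs and the one block present lie flat in the sink. The hand-in call gave no verdict, and I didn't re-measure the bystanders' positions at the end.

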